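# Weigh a tin caddy on a sprung hand scale

### The job

Take the hand scale off its stand, hook it under the wire bail of the little wooden caddy and lift the caddy with the tin in it by the scale alone, until it hangs two or three centimetres clear of the table; hold it still there for two seconds so that the scale can be read. Then set the caddy back down upright where it stood, unhook, and hang the scale back in its stand. Leave the mug, spice jar and glass alone.

Things in the scene. Friction and masses are not known exactly. Their poses are not given: they have to be found in the camera images.
- stand: fixed stand: wooden base 110 (x) x 160 (y) x 12 mm, two steel uprights at y = +-54 mm, each with an upward-open saddle 21 mm wide in x, its flared lips about 38 mm apart, 192 mm high over all. A bar resting in both saddles lies along y, its axis 175 mm above the table. Origin: centre of the underside, z up. Left or right of the middle, turned up to 25 degrees
- scale: hand scale, 160 g, hanging in the saddles, axes as the stand's. Origin: centre of its grey flat-sided grip bar, 130 mm long (y), 16 wide (x), 14 high; the middle 55 mm is free to grip across x from above. Two struts at y = +-34 mm hold a housing 46 mm wide (y), 22 deep (x), from 32 to 82 mm below the bar's centre, with a sprung steel hook under it
- scale_hook (a joint): how far the spring lets the hook down out of the housing, m: about 0.0016 unloaded, stop at 0.040; spring 250 N/m. The caddy with its tin weighs between about 0.35 and 0.61 kg, so draws it out to 15 to 26 mm
- hook_seat (a point): where a bail rests in the J hook: top of the wire, 147 mm straight below the bar's centre. 6 mm wire in the scale's x-z plane, mouth to the scale's +x. Below the bar's centre: tip's top 123 mm (at x = +28 mm), lowest point 153 mm; back at x = -21 mm (spring at 0). The bail goes in over the tip, under the housing, through a gap 41 mm high
- caddy: open wooden box 100 x 100 x 50 mm, walls and floor 5 mm, 200 g, loose, with a stiff steel wire bail that does not fold: 6 mm wire in the caddy's y-z plane, rising from the middle of the two y sides to a blunt peak above the centre. Origin: centre of the underside; z up. Turned up to about 25 degrees from the robot's x axis
- bail_top (a point): centre of the bail's wire at its peak, 130 mm above the caddy's underside; there the wire runs along the caddy's y and slopes down 31 degrees to either side, so that a hook pulled up under it centres itself
- tin: food tin, 75 mm diameter, 58 mm high, standing loose in the caddy; its top is 63 mm above the caddy's underside. Origin: centre of its underside
- mug: bystander: green and white mug, 78 x 116 x 101 mm, origin in the middle of its underside
- spice_jar: bystander: small clear spice jar with a yellow cap, 42 mm wide, 96 mm high, origin in the middle of its underside
- glass: bystander: clear drinking glass, 82 mm wide, 86 mm high, origin in the middle of its underside
Mind the look-alikes: they are no part of the job. Of the things like the tin, leave any that is purple or yellow; of the rest the larger one is meant.

How it is judged:
By the outcome, as a careful person would: the job done as asked, in the order asked, and still so for the second after the job is handed in, with the robot touching nothing.
It also fails if it takes over 69 s, if anything falls off the work surface, if the arm or the gripper's body presses on something with over 40 N, if the wrist force passes 120 N, or if a joint passes its speed limit or range.

### The arm

A 6-joint arm with a two-finger parallel gripper is mounted at the origin on the work surface; the furniture and walls round the work are solid. World frame = base frame: x ahead of the robot, y to its left, z up, the work surface at z = 0. Lengths are in m, angles in rad, forces in N, time in s.
With the tool pointing down it reaches from about 0.325 to 0.925 m from the base axis. Payload 3.1 kg.
Tool frame: the origin (TCP) lies at the very end of the fingers, on their centre line; the grasp point (between the pads) lies 19 mm behind it (bot.tcp_to_grasp is the distance from the TCP to the grasp point, in m); z points along the fingers, x is the direction in which the jaws open and shut, and the axes are right-handed (so a half turn about z gives the same grasp; the last joint's range is limited). The gripper opens to 85 mm and grips with 20 to 120 N. Pads are 22 mm wide; open, the fingers measure 114 mm over their backs; the gripper's body (76 mm by 85 mm) begins 54 mm behind the grasp point. The pads swing forward as they close: fully open they stand 13 mm farther back than shut.
Start: joints at [1.07, 0.217, 1.613, -0, 1.311, -0.112], TCP at [0.237, 0.578, 0.231] pointing down, gripper open.
Joint ranges: [-2.75, 2.75], [-0.78, 2.1], [0.31, 2.55], [-1.13, 4.27], [0.13, 2.63], [-2.58, 2.58]. Speed limits (rad/s): [2.79, 2.79, 3.14, 3.14, 3.14, 3.14].

### API

Orientations are given as a unit quaternion [w, x, y, z].
In Python, from station import bot gives the robot as it stands.
- The arm moves only by the shell command python3 -m inch 'ROWS' [FORCE]. ROWS is JSON, a list that holds one entry, the list of rows, each a list of 5 numbers: the opening, from -1 (shut) to 1 (fully open), then the shift along the tool's x, y, z in mm, then the turn about the tool's z in rad. In form: [[[fingers, tx, ty, tz, yaw], ...]]. A call has 1 to 20 rows; each row shifts and turns the pose as measured when the row begins, along the tool's axes as they then stand; what a row does not reach is not made up. A row lasts 1/12 s, in which the tool goes at most 41.7 mm and 7.16 degrees, less where a joint would pass 70% of its speed; a pose out of reach is approached as far as the arm can. A call with a gripper value outside its range is refused whole. The fingers move at their own pace and stop on an object; FORCE is the grip in N (left out, the last holds). Time passes only in rows, so rows that do not move let the fingers close. It gives the time, the measured TCP pose, the force and the opening at its end, in the units of the state.
- bot.state(): the state, without advancing time (a new reading comes with each control period).
- bot.capture(name): name is "scene" or "top"; returns a dict with "img" (400x640x3 uint8, red, green, blue), "range_z" (400x640 float32, m along the optical axis (not along the pixel's ray), 0 where there is no reading), "vertical_fov" (degrees; the focal length in pixels is half the picture's height over the tangent of half this angle, whatever the lens; pixels are square), "cx", "cy" (the principal point, pixels), "dist" ([k1, k2, p1, p2, k3] as OpenCV has them; the pictures are not rectified), "R" (3x3) and "t" (3): a world point X has camera coordinates R X + t. Camera axes: x right, y down, z forward; pixel columns grow to the right and rows downward; lengths in m; the calibration is good to about 2 mm. A picture is of the moment at which its call begins.
- bot.job_done(): hands the job in, once; it reports no verdict.
The state is a dict: "time_s": time; "joints": joint angles; "qvel": joint speeds; "joint_efforts": joint torques, N m; "tool_pos": TCP position; "orientation": TCP orientation; "wrist_force": force on the tool from outside, world axes, zero at the start; "moment": the same for the moment, N m; "finger_gap": opening from 0.0 (shut) to 1.0 (fully open).
Only numpy, scipy, OpenCV 4.12 (cv2) and the standard library are available. Lean on these libraries where they do the work, as an engineer would, in place of code of your own. Each camera call takes 0.05 s, during which the arm holds its last target.

## Working session

There is one attempt and no reset: what is moved stays moved. The work goes in short steps, Python scripts to look and compute and a shell command to move; the robot and the scene stay as the last step left them, time stands still between calls to the robot, and variables do not carry over. Pictures are saved under pics/ and viewed, and the job is handed in when it is done.

```bash
ls; mkdir -p pics; python3 - <<'E'
from station import bot
import cv2,numpy as np
for n in ["scene","top"]:
    c=bot.capture(n); cv2.imwrite(f"pics/{n}0.png",c["img"][:,:,::-1]); np.savez(f"{n}0.npz",**c)
    print(n,c["vertical_fov"],c["cx"],c["cy"],c["dist"],np.round(c["R"],4).tolist(),c["t"])
print(bot.state(),bot.tcp_to_grasp)
E
```

```text
pics
scene 46.86526731659755 311.5684428720312 199.03100488413767 [0.02002386 0.         0.         0.         0.        ] [[-0.6524, 0.7578, 0.0072], [0.4712, 0.4131, -0.7793], [-0.5936, -0.5051, -0.6266]] [ 0.30309546 -0.11674092  1.73370546]
top 55.108286287390555 317.7149339223769 196.075000590424 [0.00747411 0.         0.         0.         0.        ] [[0.0142, -0.9998, -0.0103], [-0.9951, -0.0131, -0.0976], [0.0974, 0.0116, -0.9952]] [0.00220054 0.46275745 1.42716935]
{'time_s': 0.1, 'joints': array([ 1.06983229e+00,  2.17702269e-01,  1.61473016e+00, -3.30077540e-05,
        1.31129293e+00, -1.12203335e-01]), 'qvel': array([-0.00113879, -0.00063256, -0.00274003, -0.00127386, -0.00345029,
       -0.00077933]), 'joint_efforts': array([-8.26588093e-04, -3.98078728e+01, -3.04971635e+01, -1.86796688e-04,
        4.22967467e-03,  7.75774197e-06]), 'tool_pos': array([0.23654892, 0.57774021, 0.23010696]), 'orientation': array([ 5.05450579e-04,  8.30371137e-01,  5.57209689e-01, -9.39084211e-04]), 'wrist_force': array([-0.35397003, -0.03142923, -0.50733328]), 'moment': array([0.03067927, 0.04475536, 0.02227135]), 'finger_gap': 0.9998444012708122} 0.0187
```

View pics/scene0.png

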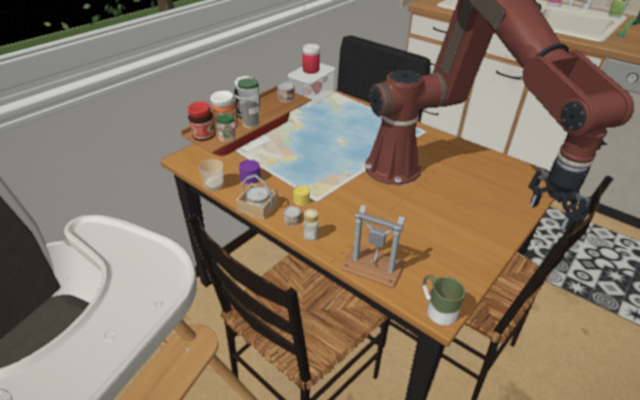

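View pics/top0.png

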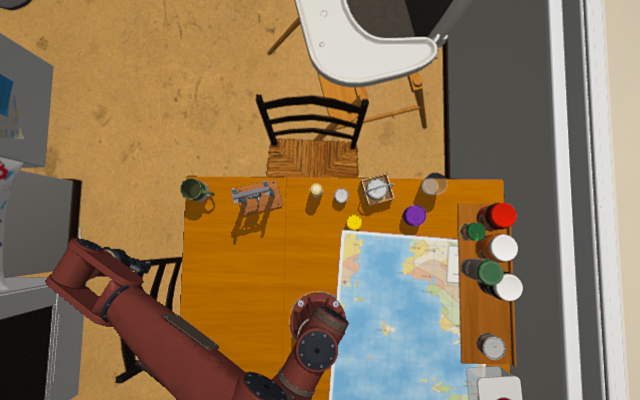

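```bash
cat > h.py <<'E'
import cv2,numpy as np
def load(f): 
    d=np.load(f); return {k:d[k] for k in d}
def K(c):
    f=200/np.tan(np.radians(float(c["vertical_fov"]))/2)
    return np.array([[f,0,float(c["cx"])],[0,f,float(c["cy"])],[0,0,1]])
def rays(c,uv):
    n=cv2.undistortPoints(np.array(uv,float).reshape(-1,1,2),K(c),c["dist"]).reshape(-1,2)
    return np.c_[n,np.ones(len(n))]
def cloud(c):
    v,u=np.mgrid[0:400,0:640]
    r=rays(c,np.c_[u.ravel(),v.ravel()])*c["range_z"].reshape(-1,1)
    return ((r-c["t"])@c["R"]).reshape(400,640,3)
def plane(c,uv,z):
    d=rays(c,uv)@c["R"]; o=-c["R"].T@c["t"]
    s=(z-o[2])/d[:,2]; return o+d*s[:,None]
def proj(c,X):
    rv,_=cv2.Rodrigues(c["R"]); return cv2.projectPoints(np.array(X,float).reshape(-1,1,3),rv,c["t"],K(c),c["dist"])[0].reshape(-1,2)
def crop(c,x0,y0,x1,y1,s,name):
    cv2.imwrite("pics/"+name,cv2.resize(c["img"][y0:y1,x0:x1,::-1],None,fx=s,fy=s,interpolation=cv2.INTER_CUBIC))
E
python3 - <<'E'
from h import *
t=load("top0.npz");s=load("scene0.npz")
crop(t,180,165,300,250,6,"ta.png");crop(t,290,165,460,240,4.5,"tb.png")
crop(s,330,195,480,330,5,"sa.png");crop(s,190,150,340,250,5,"sb.png")
P=cloud(t)
for uv in [(250,300),(270,225),(376,188),(360,180),(388,182),(240,192),(266,187),(316,189),(430,186),(195,188)]:
    print(uv,np.round(P[uv[1],uv[0]],4))
E
```

```text
(250, 300) [ 0.0699  0.2574 -0.003 ]
(270, 225) [0.3515 0.1889 0.0039]
(376, 188) [ 0.4841 -0.1973  0.1234]
(360, 180) [ 5.293e-01 -1.533e-01 -4.000e-04]
(388, 182) [ 0.5159 -0.2521  0.0504]
(240, 192) [0.4752 0.3054 0.0139]
(266, 187) [0.4755 0.1816 0.1827]
(316, 189) [0.4805 0.0141 0.1005]
(430, 186) [ 0.5074 -0.4171  0.0157]
(195, 188) [0.4886 0.4788 0.0122]
```

```bash
cd pics; python3 -c "
import cv2,numpy as np
a=[cv2.imread(f) for f in ['ta.png','tb.png','sa.png','sb.png']]
for x in a: print(x.shape)"
```

```text
(510, 720, 3)
(338, 765, 3)
(675, 750, 3)
(500, 750, 3)
```

View pics/ta.png

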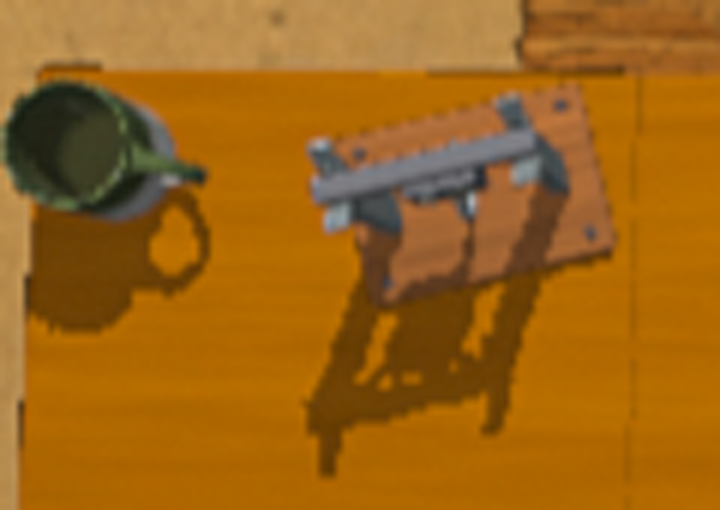

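View pics/tb.png

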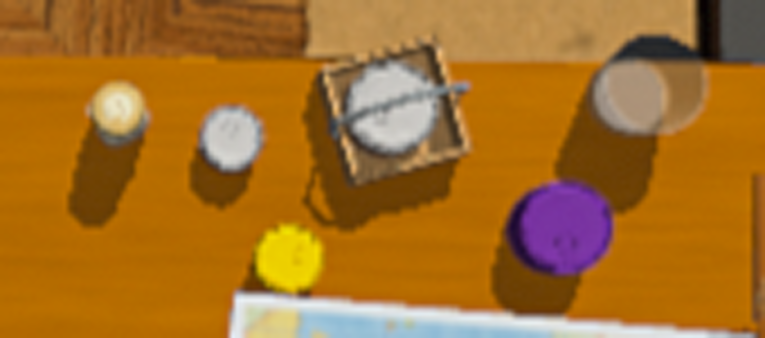

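View pics/sa.png

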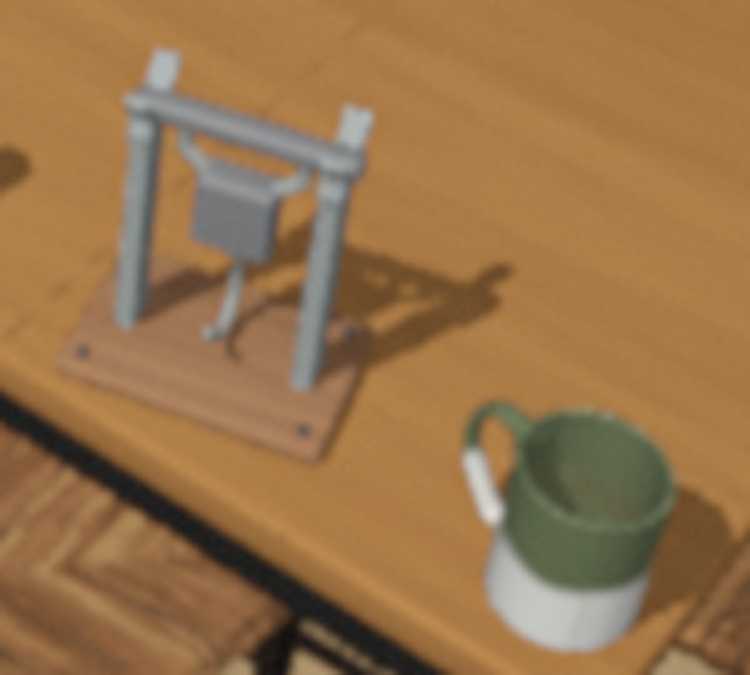

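View pics/sb.png

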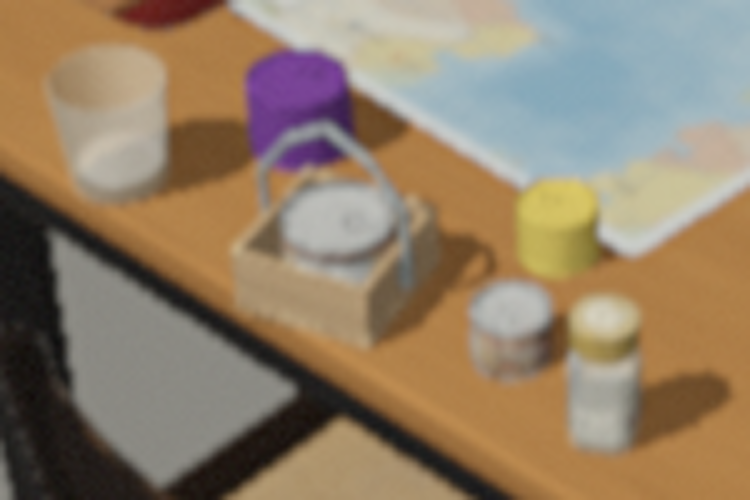

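```bash
python3 - <<'E'
from h import *
for n in ["top","scene"]:
    c=load(n+"0.npz");P=cloud(c);im=c["img"].astype(int)
    X,Y,Z=P[...,0],P[...,1],P[...,2]
    print(n)
    m=(Z>.168)&(Z<.19)&(abs(X-.48)<.12)&(abs(Y-.235)<.13)
    q=P[m]; (cx,cy),wh,a=cv2.minAreaRect(q[:,:2].astype(np.float32)); l=cv2.fitLine(q[:,:2].astype(np.float32),cv2.DIST_HUBER,0,.01,.01).ravel()
    print("bar",m.sum(),q.mean(0).round(4),(cx,cy),wh,a,"line",l, np.degrees(np.arctan2(-l[0],l[1])))
    m=(Z>.07)&(Z<.15)&(abs(X-.49)<.08)&(abs(Y+.225)<.09)
    q=P[m]; l=cv2.fitLine(q[:,:2].astype(np.float32),cv2.DIST_HUBER,0,.01,.01).ravel()
    print("bail",m.sum(),q.mean(0).round(4),q.min(0),q.max(0),l,np.degrees(np.arctan2(-l[0],l[1])))
    m=(Z>.042)&(Z<.057)&(abs(X-.49)<.08)&(abs(Y+.225)<.09)
    q=P[m]; r=cv2.minAreaRect(q[:,:2].astype(np.float32)); print("box",m.sum(),r,q[:,:2].mean(0))
    m=(Z>.057)&(Z<.068)&(abs(X-.49)<.08)&(abs(Y+.225)<.09)
    q=P[m]; r=cv2.minEnclosingCircle(q[:,:2].astype(np.float32)); print("tin",m.sum(),r)
    for nm,x,y,h in [("jar",.48,.014,.05),("stin",.47,-.09,.02),("mug",.48,.45,.03),("glass",.5,-.42,.02),("yel",.37,-.13,.02),("pur",.4,-.33,.02)]:
        m=(Z>h)&(np.hypot(X-x,Y-y)<.055); q=P[m]
        if len(q): print(nm,len(q),q.min(0).round(3),q.max(0).round(3))
    m=(Z>.008)&(Z<.017)&(abs(X-.48)<.12)&(abs(Y-.235)<.13)
    q=P[m]; print("base",m.sum(),cv2.minAreaRect(q[:,:2].astype(np.float32)))
E
```

```text
top
bar 244 [0.4564 0.2335 0.1822] (0.4555906057357788, 0.23427557945251465) (0.0487060584127903, 0.12820425629615784) 13.214208602905273 line [ 0.2514851  -0.9678612   0.45642984  0.23349118] -165.43459
bail 53 [ 0.4876 -0.2082  0.1117] [ 0.47137249 -0.26394087  0.07133948] [ 0.51652812 -0.15985088  0.13642668] [ 0.29331064 -0.9560172   0.4862345  -0.20389158] -162.94373
box 202 ((0.4878422021865845, -0.2110196352005005), (0.10017453879117966, 0.10713934153318405), 16.96431541442871) [ 0.48722084 -0.20948799]
tin 255 ((0.4810354709625244, -0.20118644833564758), 0.047781750559806824)
jar 129 [ 0.458 -0.007  0.055] [0.5   0.041 0.106]
stin 156 [ 0.44  -0.101  0.022] [ 0.49  -0.052  0.049]
mug 347 [0.436 0.398 0.03 ] [0.512 0.504 0.107]
glass 283 [ 0.469 -0.456  0.02 ] [ 0.547 -0.375  0.094]
yel 186 [ 0.337 -0.153  0.02 ] [ 0.392 -0.098  0.049]
pur 357 [ 0.358 -0.383  0.021] [ 0.428 -0.312  0.066]
base 723 ((0.4478971064090729, 0.23675763607025146), (0.25336936116218567, 0.17113763093948364), 88.74139404296875)
scene
bar 392 [0.4602 0.233  0.1785] (0.45968160033226013, 0.23228356242179
[... 254 characters left out ...]
 -0.96497834  0.48542997 -0.19136879] -164.79166
box 335 ((0.4935511648654938, -0.2160157561302185), (0.10393103957176208, 0.11209867894649506), 16.692373275756836) [ 0.50180351 -0.210086  ]
tin 203 ((0.4916630983352661, -0.21579143404960632), 0.05423061549663544)
jar 261 [ 0.464 -0.008  0.051] [0.511 0.039 0.098]
stin 204 [ 0.441 -0.108  0.02 ] [ 0.498 -0.055  0.044]
mug 1217 [0.439 0.398 0.03 ] [0.521 0.503 0.103]
glass 572 [ 0.466 -0.465  0.021] [ 0.552 -0.376  0.089]
yel 216 [ 0.338 -0.16   0.02 ] [ 0.398 -0.099  0.044]
pur 324 [ 0.356 -0.384  0.021] [ 0.436 -0.314  0.062]
base 1088 ((0.4618065357208252, 0.23088227212429047), (0.1119382381439209, 0.15815170109272003), 15.154138565063477)
```

```bash
cat >> h.py <<'E'
from scipy.spatial.transform import Rotation as Ro
def go(bot,target,ang):
    s=bot.state(); q=s["orientation"]; R=Ro.from_quat([q[1],q[2],q[3],q[0]]).as_matrix()
    a=np.degrees(np.arctan2(R[1,0],R[0,0])); d=(R.T@(np.array(target)-s["tool_pos"]))*1000
    t=np.radians(ang); Rn=np.array([[np.cos(t),np.sin(t),0],[np.sin(t),-np.cos(t),0],[0,0,-1]])
    d2=Rn.T@(np.array(target)-s["tool_pos"])*1000
    print("t",round(s["time_s"],2),"tcp",s["tool_pos"].round(4),"ang",a.round(2),"tilt",(R[:2,2]).round(4),"F",s["wrist_force"].round(2),"M",s["moment"].round(2),"gap",round(s["finger_gap"],3))
    print("now-axes mm",d.round(1),"yaw rad",np.radians(a-ang).round(4),"| after-yaw axes mm",d2.round(1))
E
python3 -m inch '[[[1,0,0,0,0.12],[1,0,0,0,0.12],[1,0,0,0,0.12],[1,0,0,0,0.12],[1,0,0,0,0.12],[1,0,0,0,0.12],[1,0,0,0,0.12],[1,0,0,0,0.08],[1,0,0,0,0]]]' 80
python3 -c "
from h import *;from station import bot
go(bot,[.459,.232,.235],14.3)"
```

```text
time_s: 0.85
tool_pos: [0.2343, 0.5736, 0.2226]
orientation: [0.006, 0.994, 0.111, -0.004]
wrist_force: [0.9, -0.0, 0.0]
finger_gap: 1.002
t 0.85 tcp [0.2343 0.5736 0.2226] ang 12.71 tilt [-0.0074 -0.0136] F [ 0.86 -0.04  0.04] M [-0.04 -0.    0.03] gap 1.002
now-axes mm [143.9 382.8  -9.4] yaw rad -0.0278 | after-yaw axes mm [133.4 386.5 -12.4]
```

```bash

python3 -m inch '[[[1,11,32,-2,0],[1,11,32,-2,0],[1,11,32,-2,0],[1,11,32,-2,0],[1,11,32,-2,0],[1,11,32,-2,0],[1,11,32,-2,0],[1,11,32,-2,0],[1,11,32,-2,0],[1,11,32,-2,0],[1,0,0,0,0]]]' 
python3 -c "
from h import *;from station import bot
go(bot,[.459,.232,.235],14.3)"
```

```text
time_s: 1.77
tool_pos: [0.4194, 0.2758, 0.2405]
orientation: [0.009, 0.992, 0.128, -0.007]
wrist_force: [1.1, 0.7, -0.2]
finger_gap: 1.002
t 1.77 tcp [0.4194 0.2758 0.2405] ang 14.72 tilt [-0.0112 -0.0189] F [ 1.15  0.75 -0.16] M [ 0.01 -0.   -0.01] gap 1.002
now-axes mm [27.2 52.3  5.9] yaw rad 0.0073 | after-yaw axes mm [27.5 52.2  5.5]
```

```bash

python3 -m inch '[[[1,14,26,2,0],[1,13,26,2,0],[1,0,0,0,0],[1,0,0,0,0]]]' 
python3 - <<'E'
from h import *;from station import bot
go(bot,[.459,.232,.235],14.3)
for n in ["scene","top"]:
    c=bot.capture(n); np.savez(n+"1.npz",**c)
    if n=="top": crop(c,200,150,320,250,6,"t1.png")
    else: crop(c,330,170,450,290,5,"s1.png")
E
```

```text
time_s: 2.1
tool_pos: [0.4598, 0.2296, 0.2361]
orientation: [0.008, 0.991, 0.13, -0.007]
wrist_force: [-0.4, 0.7, 0.2]
finger_gap: 0.997
t 2.1 tcp [0.4598 0.2296 0.2361] ang 14.94 tilt [-0.0128 -0.0173] F [-0.36  0.74  0.15] M [ 0.   -0.07  0.01] gap 0.997
now-axes mm [-0.1 -2.5  1. ] yaw rad 0.0112 | after-yaw axes mm [-0.1 -2.5  1.1]
```

View pics/s1.png

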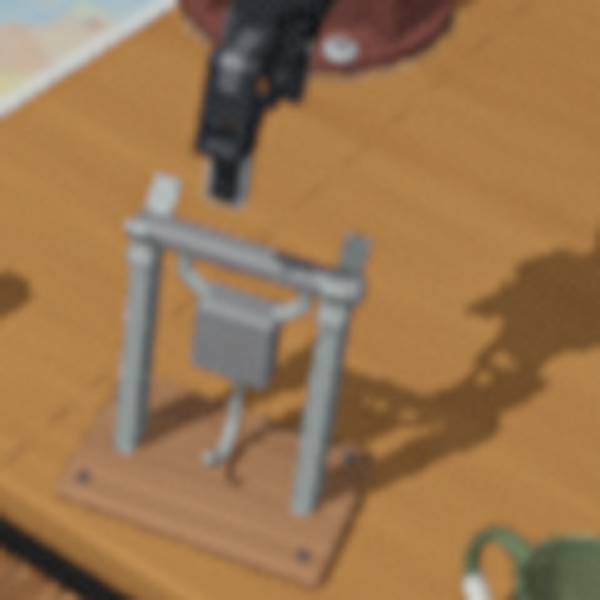

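View pics/t1.png

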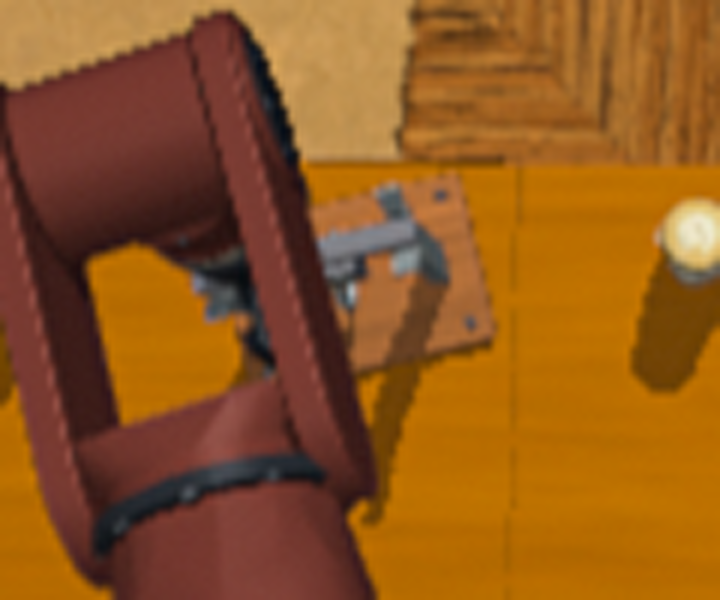

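```bash

python3 - <<'E'
from h import *
s=load("scene1.npz");t=load("top0.npz")
print(proj(s,[[.4598,.2296,.236],[.459,.232,.175],[.459,.232,.182]]))
print("scene ends",plane(s,[(356.5,215.3),(402.5,228.2)],.180), "top ends",plane(t,[(232.3,196.7),(269.3,188.5)],.182))
# finger points in scene cloud
P=cloud(s);Z=P[...,2];m=(Z>.225)&(Z<.26)&(abs(P[...,0]-.46)<.09)&(abs(P[...,1]-.23)<.09);q=P[m];print(len(q),q.min(0),q.max(0))
x=np.array([np.cos(.26),np.sin(.26)]);y=np.array([-x[1],x[0]]);e=q[:,:2]-[.4598,.2296]
import collections
for zl in np.arange(.225,.26,.006):
    k=(q[:,2]>zl)&(q[:,2]<zl+.006); print(round(zl,3),k.sum(),np.sort((e[k]@x*1000)).round(0)[::3],np.sort((e[k]@y*1000)).round(0)[::3])
E
```

```text
[[380.5373984  203.20151766]
 [379.15507504 221.08460366]
 [379.41479657 219.11556789]]
scene ends [[0.48474162 0.17551979 0.18      ]
 [0.44715337 0.29654319 0.18      ]] top ends [[0.44116855 0.29453605 0.182     ]
 [0.47061442 0.17044653 0.182     ]]
43 [0.40857682 0.20981214 0.24574278] [0.51625416 0.25251958 0.25982143]
0.225 0 [] []
0.231 0 [] []
0.237 0 [] []
0.243 6 [-44.  50.] [-9.  1.]
0.249 13 [-43. -43. -42.  48.  54.] [-8. -1.  4.  8. 10.]
0.255 24 [-51. -43. -42. -39.  49.  53.  56.  57.] [-11.  -5.   0.   2.   5.   6.   7.   9.]
```

```bash

python3 - <<'E'
from h import *
for n in ["scene0","scene1","top0"]:
    c=load(n+".npz");P=cloud(c).reshape(-1,3)
    for yaw in (14.5,):
        a=np.radians(yaw);x=np.array([np.cos(a),np.sin(a)]);y=np.array([-x[1],x[0]])
        e=P[:,:2]-[.460,.231];u=e@x;v=e@y
        for lo,hi in [(-.045,-.015),(-.015,.015),(.015,.045)]:
            k=(abs(u)<.03)&(v>lo)&(v<hi)&(P[:,2]>.165)&(P[:,2]<.2)
            print(n,lo,k.sum(),"u",(u[k].min()*1000).round(1),(u[k].max()*1000).round(1),"umean ztop",(u[k&(P[:,2]>.179)].mean()*1000).round(1),"z",np.percentile(P[k,2],[5,50,95]).round(4))
        k=(abs(u)<.02)&(P[:,2]>.168)&(P[:,2]<.185)&(abs(v)<.1);print("v ext",v[k].min(),v[k].max())
E
```

```text
scene0 -0.045 71 u -10.0 10.5 umean ztop 1.7 z [0.169  0.178  0.1824]
scene0 -0.015 74 u -8.5 10.6 umean ztop 1.9 z [0.1697 0.1784 0.1818]
scene0 0.015 73 u -7.9 10.1 umean ztop 1.2 z [0.1696 0.178  0.1808]
v ext -0.06258479221559483 0.06524882518369654
scene1 -0.045 73 u -9.2 9.8 umean ztop 2.3 z [0.1697 0.1781 0.1819]
scene1 -0.015 73 u -6.8 10.0 umean ztop 1.5 z [0.1702 0.1787 0.1814]
scene1 0.015 73 u -7.6 10.7 umean ztop 1.4 z [0.1694 0.1783 0.1816]
v ext -0.0625795935973746 0.0656253009750147
top0 -0.045 50 u -24.2 19.9 umean ztop -3.1 z [0.177  0.1823 0.1893]
top0 -0.015 46 u -11.2 5.4 umean ztop -2.9 z [0.1775 0.1821 0.1872]
top0 0.015 44 u -10.6 5.0 umean ztop -3.2 z [0.1787 0.1823 0.1895]
v ext -0.05978312054183237 0.06845465067463519
```

```bash

python3 -m inch '[[[1,0,-2,25,0.01],[1,0,-1,25,0],[1,0,0,25,0],[1,0,0,6,0],[1,0,0,0,0]]]' 
python3 -c "
from h import *;from station import bot
go(bot,[.460,.233,.157],14.5)"
```

```text
time_s: 2.62
tool_pos: [0.4558, 0.2383, 0.1554]
orientation: [0.006, 0.991, 0.131, -0.005]
wrist_force: [0.0, 0.2, 0.7]
finger_gap: 1.002
t 2.62 tcp [0.4558 0.2383 0.1554] ang 15.02 tilt [-0.0079 -0.0134] F [0.04 0.21 0.69] M [0.01 0.06 0.03] gap 1.002
now-axes mm [ 2.6  6.2 -1.6] yaw rad 0.009 | after-yaw axes mm [ 2.7  6.2 -1.6]
```

```bash

python3 -m inch '[[[1,3,6,-2,0.01],[1,0,0,0,0],[1,0,0,0,0]]]' 
python3 -c "
from h import *;from station import bot
go(bot,[.460,.233,.157],14.5)"
```

```text
time_s: 2.87
tool_pos: [0.4603, 0.2349, 0.1596]
orientation: [0.006, 0.992, 0.127, -0.004]
wrist_force: [0.6, 0.3, -0.6]
finger_gap: 1.003
t 2.87 tcp [0.4603 0.2349 0.1596] ang 14.61 tilt [-0.0068 -0.0127] F [ 0.58  0.33 -0.58] M [-0.04  0.    0.04] gap 1.003
now-axes mm [-0.8  1.8  2.6] yaw rad 0.002 | after-yaw axes mm [-0.8  1.8  2.6]
```

Good. Close.

```bash

python3 -m inch '[[[-1,-1,2,2,0],[-1,0,0,0,0],[-1,0,0,0,0],[-1,0,0,0,0],[-1,0,0,0,0],[-1,0,0,0,0],[-1,0,0,0,0],[-1,0,0,0,0]]]' 80
python3 -c "
from h import *;from station import bot
go(bot,[.460,.233,.157],14.5)"
```

```text
time_s: 3.53
tool_pos: [0.4599, 0.2325, 0.1629]
orientation: [0.005, 0.992, 0.127, -0.004]
wrist_force: [1.1, 0.6, 0.6]
finger_gap: 0.162
t 3.53 tcp [0.4599 0.2325 0.1629] ang 14.56 tilt [-0.0071 -0.0119] F [1.11 0.57 0.61] M [-0.03  0.07  0.02] gap 0.162
now-axes mm [ 0.3 -0.5  5.8] yaw rad 0.001 | after-yaw axes mm [ 0.2 -0.4  5.9]
```

```bash

python3 -m inch '[[[-1,0,0,0,0],[-1,0,0,0,0],[-1,0,0,0,0]]]' 80
python3 - <<'E'
from h import *;from station import bot
go(bot,[.460,.233,.157],14.5)
c=bot.capture("scene"); np.savez("scene2.npz",**c); crop(c,330,170,450,290,5,"s2.png")
go(bot,[.460,.233,.157],14.5)
E
```

```text
time_s: 3.78
tool_pos: [0.4599, 0.2325, 0.1628]
orientation: [0.005, 0.992, 0.127, -0.004]
wrist_force: [-1.6, 0.6, 1.2]
finger_gap: 0.168
t 3.78 tcp [0.4599 0.2325 0.1628] ang 14.55 tilt [-0.0072 -0.012 ] F [-1.57  0.6   1.23] M [-0.04  0.19 -0.03] gap 0.168
now-axes mm [ 0.3 -0.5  5.8] yaw rad 0.0009 | after-yaw axes mm [ 0.2 -0.5  5.8]
t 3.83 tcp [0.4599 0.2325 0.1628] ang 14.56 tilt [-0.0072 -0.012 ] F [-0.71 -0.71  0.78] M [-0.04  0.15  0.  ] gap 0.164
now-axes mm [ 0.3 -0.5  5.8] yaw rad 0.001 | after-yaw axes mm [ 0.2 -0.5  5.8]
```

View pics/s2.png

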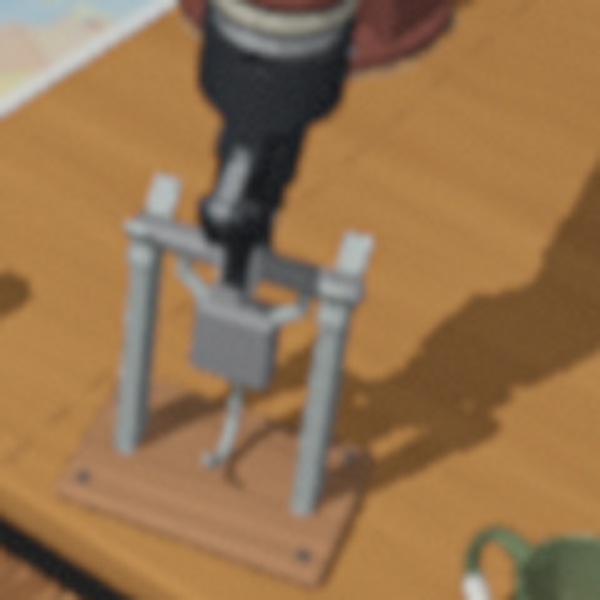

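```bash

python3 -m inch '[[[-1,0,0,-10,0],[-1,0,0,-12,0],[-1,0,0,-14,0],[-1,0,0,-14,0],[-1,0,0,0,0],[-1,0,0,0,0]]]' 80
python3 - <<'E'
from h import *;from station import bot
go(bot,[.460,.233,.213],14.5)
c=bot.capture("scene"); np.savez("scene3.npz",**c); crop(c,330,150,450,290,5,"s3.png")
go(bot,[.460,.233,.213],14.5)
E
```

```text
time_s: 4.33
tool_pos: [0.4598, 0.2329, 0.2158]
orientation: [0.006, 0.992, 0.127, -0.005]
wrist_force: [0.3, -0.2, -2.2]
finger_gap: 0.164
t 4.33 tcp [0.4598 0.2329 0.2158] ang 14.56 tilt [-0.0084 -0.0126] F [ 0.3  -0.2  -2.16] M [ 0.04  0.   -0.04] gap 0.164
now-axes mm [ 0.2 -0.1  2.8] yaw rad 0.001 | after-yaw axes mm [ 0.2 -0.1  2.8]
t 4.38 tcp [0.4603 0.233  0.2161] ang 14.55 tilt [-0.0073 -0.0122] F [ 0.82  0.07 -1.82] M [ 0.03 -0.01  0.02] gap 0.164
now-axes mm [-0.2 -0.1  3.1] yaw rad 0.0009 | after-yaw axes mm [-0.2 -0.1  3.1]
```

View pics/s3.png

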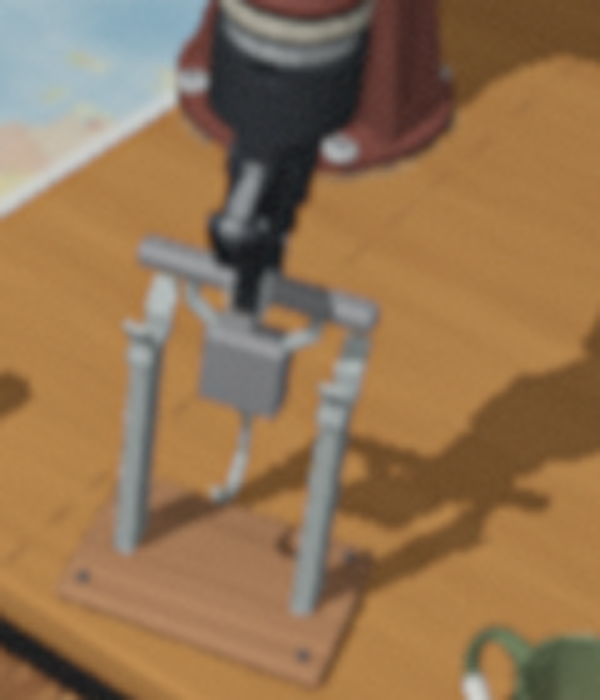

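```bash

python3 - <<'E'
from h import *
c=load("scene3.npz");P=cloud(c).reshape(-1,3)
a=np.radians(14.55);x=np.array([np.cos(a),np.sin(a)]);y=np.array([-x[1],x[0]])
e=P[:,:2]-[.4601,.233];u=e@x;v=e@y
for lo,hi in [(-.06,-.02),(.02,.06)]:
    k=(abs(u)<.025)&(v>lo)&(v<hi)&(P[:,2]>.215)&(P[:,2]<.25); print(k.sum(),u[k].min(),u[k].max(),u[k&(P[:,2]>.229)].mean(),np.percentile(P[k,2],[3,50,97]))
k=(abs(u)<.015)&(abs(v)<.1)&(P[:,2]>.222)&(P[:,2]<.24);print(v[k].min(),v[k].max())
k=(abs(u)<.04)&(abs(v)<.03)&(P[:,2]>.05)&(P[:,2]<.13)
q=np.c_[u,v,P[:,2]][k]*1000; print(q[np.argsort(q[:,2])][::4].round(0).tolist())
s=load("scene0.npz");t=load("top0.npz")
# bail peak candidates
for n,c in (("s",s),("t",t)):
    P=cloud(c);Z=P[...,2];m=(Z>.115)&(Z<.14)&(abs(P[...,0]-.49)<.06)&(abs(P[...,1]+.21)<.06)
    vv,uu=np.nonzero(m);print(n,[(a,b,*P[b,a].round(3)) for a,b in zip(uu,vv)])
E
```

```text
95 -0.007333056489340904 0.012441178438799747 0.002699971031825249 [0.22035834 0.2303223  0.23455914]
109 -0.00940686633576617 0.01183371934346565 0.0029265759308806415 [0.22002475 0.23105971 0.2348617 ]
-0.06488399807141214 0.06397479794922806
[[0.0, -2.0, 75.0], [-6.0, -2.0, 77.0], [1.0, -2.0, 79.0], [10.0, 1.0, 81.0], [-13.0, -2.0, 86.0], [-18.0, -4.0, 90.0], [-14.0, -0.0, 95.0], [31.0, -2.0, 98.0], [-15.0, 1.0, 102.0], [-16.0, -2.0, 107.0], [-18.0, -1.0, 114.0], [-17.0, 2.0, 119.0]]
s [(np.int64(254), np.int64(175), np.float64(0.493), np.float64(-0.219), np.float64(0.13)), (np.int64(255), np.int64(175), np.float64(0.492), np.float64(-0.215), np.float64(0.131)), (np.int64(250), np.int64(176), np.float64(0.496), np.float64(-0.235), np.float64(0.121)), (np.int64(251), np.int64(176), np.float64(0.494), np.float64(-0.233), np.float64(0.12)), (np.int64(252), np.int64(176), np.float64(0.496), np.float64(-0.225), np.float64(0.126)), (np.int64(253), np.int64(176), np.float64(0.495), np.float64(-0.222), np.float64(0.126)), (np.int64(254), np.int64(176), np.float64(0.491), np.float64(-0.221
[... 3547 characters left out ...]
p.int64(188), np.float64(0.484), np.float64(-0.197), np.float64(0.123)), (np.int64(377), np.int64(188), np.float64(0.484), np.float64(-0.201), np.float64(0.124)), (np.int64(378), np.int64(188), np.float64(0.484), np.float64(-0.204), np.float64(0.124)), (np.int64(371), np.int64(189), np.float64(0.481), np.float64(-0.181), np.float64(0.116)), (np.int64(373), np.int64(189), np.float64(0.481), np.float64(-0.187), np.float64(0.12)), (np.int64(374), np.int64(189), np.float64(0.481), np.float64(-0.191), np.float64(0.122)), (np.int64(375), np.int64(189), np.float64(0.48), np.float64(-0.194), np.float64(0.124)), (np.int64(372), np.int64(190), np.float64(0.478), np.float64(-0.184), np.float64(0.116))]
```

```bash

python3 -m inch '[[[-1,-12,0,-3,0],[-1,-20,0,-5,0],[-1,-20,0,-5,0],[-1,-20,0,-5,0],[-1,0,0,0,0]]]' 80
python3 -c "
from h import *;from station import bot
go(bot,[.400,-.20,.245],16.8)"
```

```text
time_s: 4.8
tool_pos: [0.3871, 0.2137, 0.2315]
orientation: [0.006, 0.992, 0.126, -0.007]
wrist_force: [0.2, 0.9, -2.1]
finger_gap: 0.163
t 4.8 tcp [0.3871 0.2137 0.2315] ang 14.51 tilt [-0.013  -0.0143] F [ 0.17  0.91 -2.09] M [ 0.04 -0.07  0.  ] gap 0.163
now-axes mm [-91.4 403.9  -7.7] yaw rad -0.04 | after-yaw axes mm [-107.2  399.8  -13.5]
```

```bash

python3 -m inch '[[[-1,-3,10,-2,0],[-1,-6,20,-1,-0.01],[-1,-6,25,-1,-0.01],[-1,-6,28,-1,-0.01],[-1,-6,28,-1,-0.01],[-1,-6,28,-1,0],[-1,-6,28,-1,0],[-1,-6,28,-1,0],[-1,-6,28,-1,0],[-1,-6,28,-1,0],[-1,-6,28,-1,0],[-1,-6,28,0,0],[-1,-6,28,0,0],[-1,-6,24,0,0],[-1,-4,18,0,0],[-1,-2,10,0,0],[-1,0,0,0,0]]]' 80
python3 -c "
from h import *;from station import bot
go(bot,[.400,-.20,.245],16.8)
go(bot,[.418,-.235,.220],16.8)"
```

```text
time_s: 6.22
tool_pos: [0.4134, -0.2125, 0.2439]
orientation: [0.009, 0.989, 0.148, -0.011]
wrist_force: [0.0, 1.2, -1.7]
finger_gap: 0.165
t 6.22 tcp [ 0.4134 -0.2125  0.2439] ang 16.97 tilt [-0.0185 -0.0205] F [ 0.03  1.18 -1.69] M [ 0.09 -0.05 -0.04] gap 0.165
now-axes mm [ -9.2 -15.8  -1.1] yaw rad 0.003 | after-yaw axes mm [ -9.2 -15.8  -1.1]
t 6.22 tcp [ 0.4134 -0.2125  0.2439] ang 16.97 tilt [-0.0185 -0.0205] F [ 0.03  1.18 -1.69] M [ 0.09 -0.05 -0.04] gap 0.165
now-axes mm [-1.6 22.5 24.3] yaw rad 0.003 | after-yaw axes mm [-2.1 22.9 23.9]
```

```bash

python3 -m inch '[[[-1,0,8,8,0.003],[-1,0,7,8,0],[-1,0,5,8,0],[-1,0,0,0,0],[-1,0,0,0,0]]]' 80
python3 - <<'E'
from h import *;from station import bot
go(bot,[.4205,-.232,.220],16.8)
for n in ["scene","top"]:
    c=bot.capture(n); np.savez(n+"4.npz",**c)
    if n=="top": crop(c,320,150,420,250,6,"t4.png")
    else: crop(c,210,110,330,230,5,"s4.png")
E
```

```text
time_s: 6.63
tool_pos: [0.4184, -0.2312, 0.2157]
orientation: [0.007, 0.989, 0.147, -0.012]
wrist_force: [0.8, 0.2, -1.9]
finger_gap: 0.165
t 6.63 tcp [ 0.4184 -0.2312  0.2157] ang 16.89 tilt [-0.0214 -0.0164] F [ 0.85  0.19 -1.86] M [ 0.03 -0.03  0.01] gap 0.165
now-axes mm [ 1.6  1.4 -4.4] yaw rad 0.0016 | after-yaw axes mm [ 1.7  1.4 -4.3]
```

View pics/s4.png

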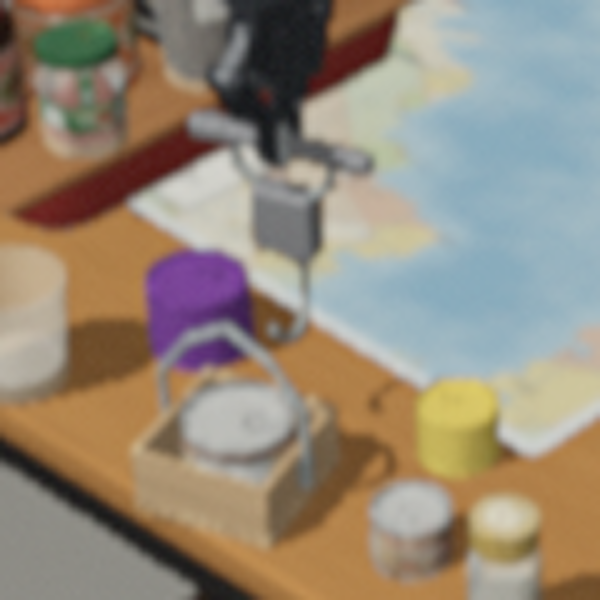

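View pics/t4.png

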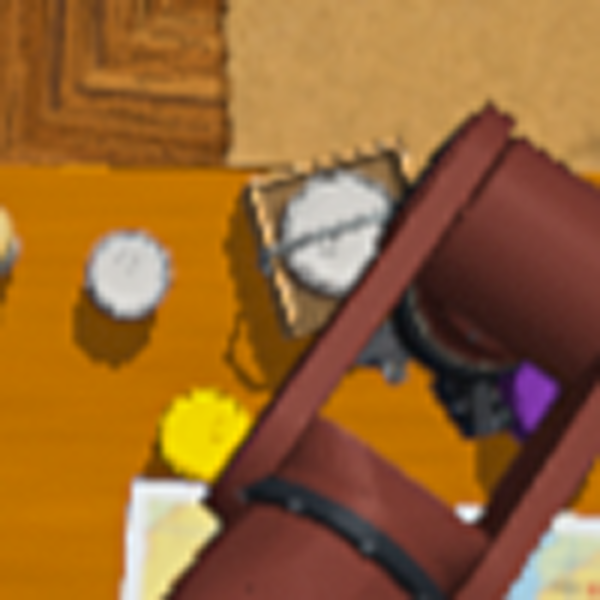

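```bash

python3 - <<'E'
from h import *
c=load("scene4.npz");P=cloud(c).reshape(-1,3)
a=np.radians(16.8);x=np.array([np.cos(a),np.sin(a)]);y=np.array([-x[1],x[0]])
e=P[:,:2]-[.4895,-.213];u=e@x*1000;v=e@y*1000;Z=P[:,2]*1000
k=(u>-120)&(u<-25)&(abs(v)<15)&(Z>68)&(Z<140)
q=np.c_[u,v,Z][k];q=q[np.argsort(q[:,2])];print("hook",q.round(0).tolist())
k=(abs(u)<20)&(abs(v)<50)&(Z>75)&(Z<145)
q=np.c_[u,v,Z][k];q=q[np.argsort(q[:,1])];print("bail",q.round(0).tolist())
k=(u>-100)&(u<-40)&(abs(v)<70)&(Z>215)&(Z<250)
q=np.c_[u,v,Z][k]; print("bar v", q[:,1].min(),q[:,1].max(), "z",np.percentile(q[:,2],[5,50,95]));
l=cv2.fitLine(q.astype(np.float32),cv2.DIST_HUBER,0,.01,.01).ravel();print(l)
k=(abs(u)<70)&(abs(v)<70)&(Z>46)&(Z<55);q=np.c_[u,v][k].astype(np.float32);print("box",cv2.minAreaRect(q))
E
```

```text
hook [[-80.0, 5.0, 76.0], [-73.0, 5.0, 77.0], [-78.0, 2.0, 77.0], [-66.0, 5.0, 77.0], [-82.0, 4.0, 78.0], [-88.0, 4.0, 79.0], [-84.0, 3.0, 81.0], [-77.0, 3.0, 81.0], [-58.0, 5.0, 82.0], [-64.0, 6.0, 83.0], [-87.0, 2.0, 83.0], [-62.0, 3.0, 83.0], [-87.0, 5.0, 84.0], [-90.0, 4.0, 86.0], [-87.0, 2.0, 88.0], [-54.0, 0.0, 88.0], [-50.0, 6.0, 88.0], [-52.0, 5.0, 91.0], [-87.0, 2.0, 91.0], [-87.0, 6.0, 93.0], [-91.0, 4.0, 93.0], [-47.0, 1.0, 97.0], [-90.0, 0.0, 97.0], [-92.0, 3.0, 97.0], [-46.0, 5.0, 99.0], [-92.0, 4.0, 101.0], [-87.0, 3.0, 104.0], [-91.0, 1.0, 105.0], [-91.0, 4.0, 106.0], [-90.0, 5.0, 111.0], [-87.0, 3.0, 112.0], [-90.0, 1.0, 114.0], [-92.0, 4.0, 117.0], [-90.0, 2.0, 118.0], [-86.0, 8.0, 118.0], [-92.0, 5.0, 122.0], [-87.0, 4.0, 124.0], [-76.0, 6.0, 132.0], [-75.0, 3.0, 136.0], [-70.0, 3.0, 139.0]]
bail [[-1.0, -48.0, 96.0], [1.0, -47.0, 90.0], [9.0, -46.0, 96.0], [5.0, -44.0, 98.0], [1.0, -42.0, 103.0], [3.0, -42.0, 97.0], [-3.0, -42.0, 97.0], [4.0, -41.0, 102.0], [1.0, -38.0, 108.0], [5.0, -36.0, 108.0], [1.0, -34.0, 114.0], [4.0, -32.0, 112.0], [5.0, -32.0, 109.0], [-1.
[... 727 characters left out ...]
, [2.0, 29.0, 110.0], [2.0, 29.0, 114.0], [4.0, 30.0, 108.0], [3.0, 32.0, 100.0], [-2.0, 33.0, 100.0], [4.0, 33.0, 108.0], [6.0, 34.0, 106.0], [2.0, 35.0, 95.0], [3.0, 36.0, 100.0], [-0.0, 37.0, 95.0], [2.0, 38.0, 89.0], [5.0, 40.0, 95.0], [-1.0, 40.0, 88.0], [1.0, 41.0, 93.0], [-1.0, 44.0, 88.0], [1.0, 44.0, 78.0], [7.0, 44.0, 90.0], [3.0, 45.0, 84.0], [0.0, 47.0, 78.0], [9.0, 49.0, 93.0], [3.0, 49.0, 85.0]]
bar v -62.431047295623046 68.89557999561463 z [220.35134557 231.74192428 244.44353189]
[-1.3991776e-04  9.9971884e-01 -2.3710236e-02 -6.6012398e+01
  8.8954182e+00  2.3103395e+02]
box ((2.888141632080078, -4.1829681396484375), (110.19348907470703, 104.66169738769531), 89.09953308105469)
```

```bash

python3 -m inch '[[[-1,0,6,-5,0.001],[-1,0,0,0,0],[-1,10,0,0,0],[-1,14,0,0,0],[-1,0,0,0,0],[-1,0,0,0,0]]]' 80
python3 - <<'E'
from h import *;from station import bot
go(bot,[.4884,-.2165,.221],16.8)
for n in ["scene","top"]:
    c=bot.capture(n); np.savez(n+"5.npz",**c)
    if n=="scene": crop(c,210,110,330,230,5,"s5.png")
c=load("scene5.npz");P=cloud(c).reshape(-1,3)
a=np.radians(16.8);x=np.array([np.cos(a),np.sin(a)]);y=np.array([-x[1],x[0]])
e=P[:,:2]-[.4895,-.213];u=e@x*1000;v=e@y*1000;Z=P[:,2]*1000
k=(u>-85)&(u<-15)&(abs(v)<15)&(Z>68)&(Z<140)
q=np.c_[u,v,Z][k];q=q[np.argsort(q[:,2])];print("hook",q[::2].round(0).tolist(),np.median(q[:,1]))
E
```

```text
time_s: 7.23
tool_pos: [0.4476, -0.2287, 0.2233]
orientation: [0.008, 0.989, 0.147, -0.01]
wrist_force: [0.3, 1.3, -2.7]
finger_gap: 0.167
t 7.23 tcp [ 0.4476 -0.2287  0.2233] ang 16.95 tilt [-0.0165 -0.0187] F [ 0.26  1.26 -2.67] M [ 0.02 -0.01  0.  ] gap 0.167
now-axes mm [42.6  0.2  1.4] yaw rad 0.0026 | after-yaw axes mm [42.6  0.1  2.3]
hook [[-42.0, -1.0, 83.0], [-51.0, -2.0, 85.0], [-43.0, -1.0, 86.0], [-45.0, -2.0, 89.0], [-55.0, -4.0, 90.0], [-57.0, -5.0, 93.0], [-67.0, -6.0, 94.0], [-57.0, -4.0, 97.0], [-62.0, -3.0, 106.0], [-63.0, -3.0, 109.0], [-61.0, -2.0, 115.0], [-66.0, -8.0, 118.0], [-58.0, -4.0, 120.0], [-63.0, -2.0, 126.0], [-63.0, -2.0, 130.0]] -2.7786563649096294
```

View pics/s5.png

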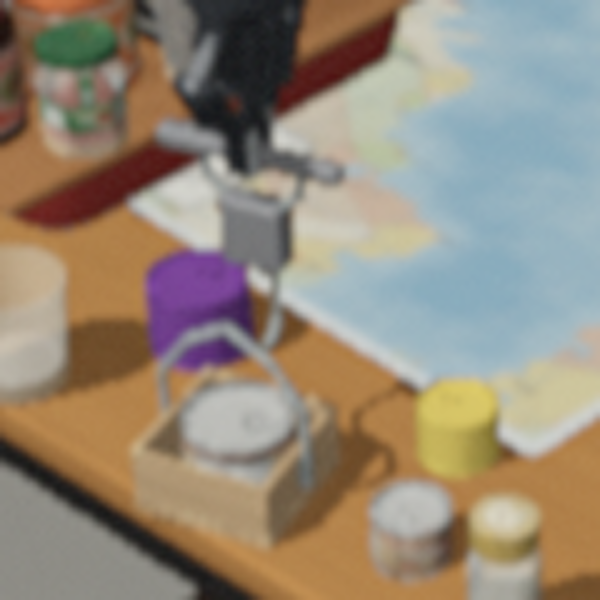

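```bash

python3 -m inch '[[[-1,8,0,0,0.002],[-1,12,0,0,0],[-1,12,0,0,0],[-1,8,0,0,0],[-1,0,0,0,0],[-1,0,0,0,0]]]' 80
python3 - <<'E'
from h import *;from station import bot
go(bot,[.4895,-.2165,.221],16.8)
for n in ["scene","top"]:
    c=bot.capture(n); np.savez(n+"6.npz",**c)
    if n=="scene": crop(c,210,110,330,230,5,"s6.png")
c=load("scene6.npz");P=cloud(c).reshape(-1,3)
a=np.radians(16.8);x=np.array([np.cos(a),np.sin(a)]);y=np.array([-x[1],x[0]])
e=P[:,:2]-[.4895,-.213];u=e@x*1000;v=e@y*1000;Z=P[:,2]*1000
k=(u>-45)&(u<65)&(abs(v)<25)&(Z>68)&(Z<150)
q=np.c_[u,v,Z][k];q=q[np.argsort(q[:,2])];print("all",q.round(0).tolist())
E
```

```text
time_s: 7.83
tool_pos: [0.4898, -0.2155, 0.2216]
orientation: [0.008, 0.989, 0.146, -0.01]
wrist_force: [0.1, -0.4, -2.1]
finger_gap: 0.168
t 7.83 tcp [ 0.4898 -0.2155  0.2216] ang 16.8 tilt [-0.0169 -0.0179] F [ 0.15 -0.41 -2.06] M [ 0.01  0.01 -0.01] gap 0.168
now-axes mm [-0.6  0.8  0.6] yaw rad 0.0 | after-yaw axes mm [-0.6  0.9  0.6]
all [[-6.0, -4.0, 78.0], [8.0, -3.0, 80.0], [-12.0, -7.0, 81.0], [1.0, -7.0, 82.0], [-8.0, -1.0, 82.0], [0.0, -4.0, 82.0], [5.0, -1.0, 82.0], [-6.0, -3.0, 83.0], [12.0, -1.0, 87.0], [-8.0, -1.0, 90.0], [-12.0, -2.0, 91.0], [-2.0, 3.0, 91.0], [-13.0, 1.0, 91.0], [17.0, -1.0, 91.0], [-15.0, -4.0, 92.0], [21.0, -2.0, 93.0], [-18.0, -2.0, 95.0], [-13.0, 1.0, 95.0], [18.0, -0.0, 96.0], [19.0, -3.0, 96.0], [-15.0, -4.0, 96.0], [-18.0, -6.0, 97.0], [28.0, -1.0, 102.0], [28.0, -1.0, 107.0], [30.0, -3.0, 107.0], [35.0, -0.0, 107.0], [-17.0, 0.0, 112.0], [4.0, 23.0, 113.0], [-0.0, 24.0, 115.0], [-19.0, -1.0, 115.0], [1.0, 21.0, 115.0], [1.0, 10.0, 115.0], [-4.0, 8.0, 116.0], [-3.0, -18.0, 116.0], [4.0, 19.0, 116.0], [-15.0, -2.0, 117.0], [-20.0, -1.0, 118.0], [2.0, -22.0, 118.0], [-18.0, -4.0, 118.0], [-1.0, 13.0, 119.0], [2.0, 8.0, 119.0], [4.0, 19.0, 120.0], [0.0, 3.0, 120.0], [4.0, -17.0, 121.0], [6.0, 17.0, 121.0], [-7.0, -5.0, 122.0], [-0.0, -19.0, 122.0], [2.0, -11.0, 122.0], [-20.0, -1.0, 122.0], [2.0, -22.0, 122.0], [-1.0, 10.0, 122.0], [-18.0, -4.0, 122.0], [-1.0, -1.0, 123.0], [2.0, 8.0, 123.0], [-23.0, -2.0, 124.0], [-1.0, 6.0, 125.0], [3.0, -14.0, 125.0], [2.0, -7.0, 127.0], [4.0, -9.0, 127.0], [-2.0, -5.0, 128.0], [5.0, 6.0, 129.0], [-13.0, -4.0, 130.0], [-13.0, -0.0, 131.0], [5.0, -1.0, 131.0], [2.0, -6.0, 131.0], [3.0, -1.0, 145.0], [5.0, 4.0, 148.0], [6.0, -21.0, 148.0]]
```

View pics/s6.png

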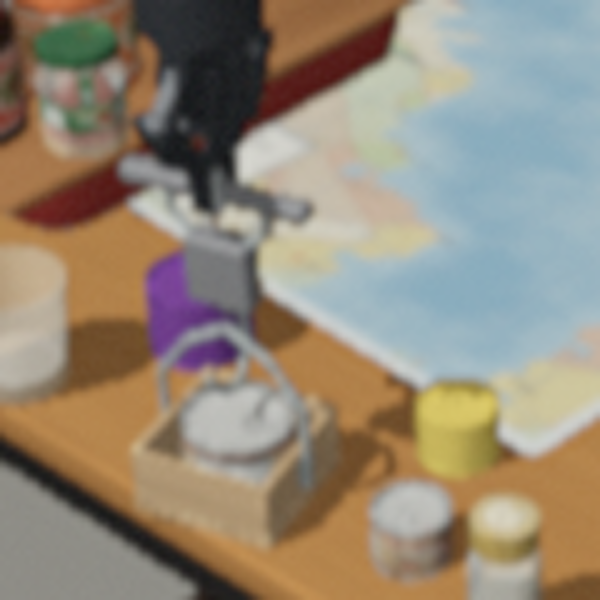

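```bash

python3 -m inch '[[[-1,0,0,-8,0],[-1,0,0,-10,0],[-1,0,0,-10,0],[-1,0,0,-8,0],[-1,0,0,-4,0],[-1,0,0,0,0]]]' 80
python3 - <<'E'
from h import *;from station import bot
go(bot,[.4895,-.2165,.267],16.8)
E
```

```text
time_s: 8.43
tool_pos: [0.4889, -0.2156, 0.2667]
orientation: [0.008, 0.989, 0.145, -0.01]
wrist_force: [0.7, 0.2, -3.3]
finger_gap: 0.164
t 8.43 tcp [ 0.4889 -0.2156  0.2667] ang 16.68 tilt [-0.0168 -0.0188] F [ 0.67  0.2  -3.27] M [-0.   -0.05 -0.02] gap 0.164
now-axes mm [ 0.3  1.1 -0.3] yaw rad -0.0022 | after-yaw axes mm [ 0.3  1.  -0.3]
```

Contact just begun (−1.3 N extra). Lift slowly on.

```bash

python3 -m inch '[[[-1,0,0,-3,0],[-1,0,0,-3,0],[-1,0,0,-3,0],[-1,0,0,-3,0],[-1,0,0,0,0]]]' 80
python3 - <<'E'
from h import *;from station import bot
go(bot,[.4895,-.2165,.267],16.8)
E
python3 -m inch '[[[-1,0,0,-3,0],[-1,0,0,-3,0],[-1,0,0,-3,0],[-1,0,0,-3,0],[-1,0,0,0,0],[-1,0,0,0,0]]]' 80
python3 - <<'E'
from h import *;from station import bot
go(bot,[.4895,-.2165,.267],16.8)
c=bot.capture("scene"); np.savez("scene7.npz",**c); crop(c,210,90,330,230,4,"s7.png")
E
```

```text
time_s: 8.85
tool_pos: [0.4876, -0.2146, 0.2773]
orientation: [0.007, 0.989, 0.145, -0.011]
wrist_force: [0.6, 0.8, -4.8]
finger_gap: 0.164
t 8.85 tcp [ 0.4876 -0.2146  0.2773] ang 16.65 tilt [-0.0204 -0.0163] F [ 0.61  0.83 -4.8 ] M [ 0.05 -0.03 -0.  ] gap 0.164
now-axes mm [ 1.5  2.3 10.3] yaw rad -0.0025 | after-yaw axes mm [ 1.3  2.4 10.3]
time_s: 9.35
tool_pos: [0.4863, -0.2134, 0.2877]
orientation: [0.005, 0.989, 0.145, -0.014]
wrist_force: [-0.4, 0.0, -6.2]
finger_gap: 0.166
t 9.35 tcp [ 0.4863 -0.2134  0.2877] ang 16.66 tilt [-0.0257 -0.0131] F [-0.44  0.05 -6.24] M [ 0.01 -0.05 -0.  ] gap 0.166
now-axes mm [ 2.7  3.8 20.6] yaw rad -0.0024 | after-yaw axes mm [ 2.1  3.9 20.7]
```

View pics/s7.png

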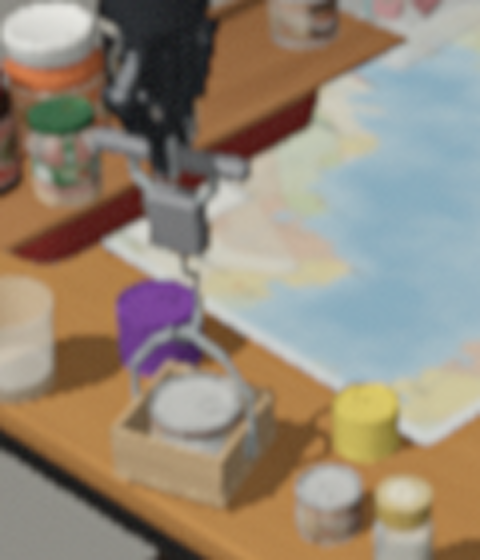

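```bash

python3 -m inch '[[[-1,1,1,-3,0],[-1,0,0,-3,0],[-1,1,1,-3,0],[-1,0,0,-3,0],[-1,0,0,0,0],[-1,0,0,0,0]]]' 80
python3 - <<'E'
from h import *;from station import bot
go(bot,[.4889,-.2156,.300],16.8)
E
python3 -m inch '[[[-1,0,1,-3,0],[-1,0,0,-3,0],[-1,1,0,-3,0],[-1,0,0,-3,0],[-1,0,0,0,0],[-1,0,0,0,0]]]' 80
python3 - <<'E'
from h import *;from station import bot
go(bot,[.4889,-.2156,.310],16.8)
c=bot.capture("scene"); np.savez("scene8.npz",**c); crop(c,210,90,330,230,4,"s8.png")
for n in ("scene0","scene7","scene8"):
    c=load(n+".npz");P=cloud(c).reshape(-1,3)
    a=np.radians(16.8);x=np.array([np.cos(a),np.sin(a)]);y=np.array([-x[1],x[0]])
    e=P[:,:2]-[.4895,-.213];u=e@x*1000;v=e@y*1000;Z=P[:,2]*1000
    k=(np.hypot(u,v)<28)&(Z>50)&(Z<105);h=np.histogram(Z[k],np.arange(50,106,3));print(n,h[0],np.median(Z[k]))
E
```

```text
time_s: 9.9
tool_pos: [0.4896, -0.2148, 0.301]
orientation: [0.005, 0.989, 0.145, -0.014]
wrist_force: [0.8, 0.5, -5.5]
finger_gap: 0.162
t 9.9 tcp [ 0.4896 -0.2148  0.301 ] ang 16.66 tilt [-0.0254 -0.0133] F [ 0.8   0.46 -5.53] M [0.02 0.01 0.01] gap 0.162
now-axes mm [-0.9  0.5  1.1] yaw rad -0.0024 | after-yaw axes mm [-0.9  0.6  1. ]
time_s: 10.4
tool_pos: [0.4913, -0.2154, 0.3144]
orientation: [0.005, 0.989, 0.145, -0.013]
wrist_force: [0.2, -0.0, -4.8]
finger_gap: 0.167
t 10.4 tcp [ 0.4913 -0.2154  0.3144] ang 16.66 tilt [-0.0253 -0.0133] F [ 0.21 -0.04 -4.79] M [-0.01 -0.02  0.02] gap 0.167
now-axes mm [-2.3 -0.5  4.5] yaw rad -0.0024 | after-yaw axes mm [-2.4 -0.5  4.4]
scene0 [ 2 24 74 41  2  0  0  0  0  0  0  0  0  0  0  0  0  1] 57.76051989152276
scene7 [ 0  0  0  0  3 58 65 15  1  0  0  0  0  0  0  0  0  0] 68.40952359612072
scene8 [ 0  0  0  0  0  0  0  0  0  0  0  0  0  6 61 61 13  1] 95.13270287896908
```

View pics/s8.png

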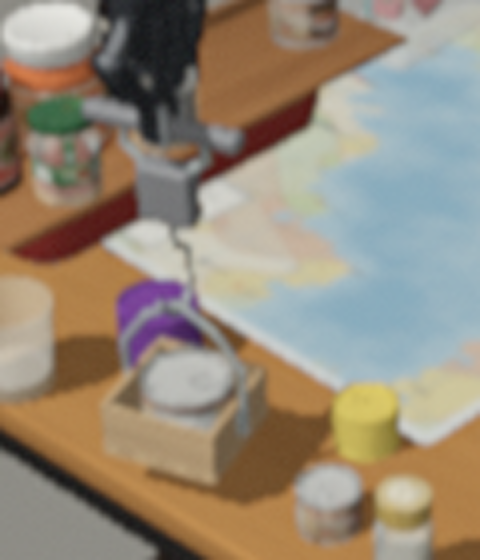

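```bash

python3 -m inch '[[[-1,0,0,3,0],[-1,-1,0,3,0],[-1,-1,0,3,0],[-1,0,0,2,0],[-1,0,0,0,0],[-1,0,0,0,0],[-1,0,0,0,0]]]' 80
cat > tin.py <<'E'
from h import *
def rep(c):
    P=cloud(c).reshape(-1,3)
    a=np.radians(16.8);x=np.array([np.cos(a),np.sin(a)]);y=np.array([-x[1],x[0]])
    e=P[:,:2]-[.4895,-.213];u=e@x*1000;v=e@y*1000;Z=P[:,2]*1000
    k=(np.hypot(u,v)<28)&(Z>50)&(Z<105);k&=abs(Z-np.median(Z[k]))<10
    q=np.c_[u,v,Z][k]; print("tin mean",q.mean(0).round(1),"med z",np.median(q[:,2]).round(1),"rise",np.median(q[:,2]).round(1)-57.8)
E
python3 - <<'E'
from h import *;from station import bot;from tin import rep
go(bot,[.4889,-.2156,.302],16.8)
rep(load("scene0.npz"));c=bot.capture("scene");rep(c)
E
```

```text
time_s: 11.03
tool_pos: [0.488, -0.2157, 0.3006]
orientation: [0.004, 0.989, 0.145, -0.015]
wrist_force: [-0.4, 0.5, -6.5]
finger_gap: 0.166
t 11.03 tcp [ 0.488  -0.2157  0.3006] ang 16.66 tilt [-0.0279 -0.0119] F [-0.35  0.51 -6.53] M [-0.02 -0.03  0.01] gap 0.166
now-axes mm [ 0.9  0.1 -1.4] yaw rad -0.0024 | after-yaw axes mm [ 0.9  0.1 -1.4]
tin mean [-0.5  0.2 57.8] med z 57.7 rise -0.09999999999999432
tin mean [-0.7 -1.  81.8] med z 81.8 rise 24.0
```

```bash

python3 -m inch '[[[-1,0,0,0,0],[-1,0,0,0,0],[-1,0,0,0,0],[-1,0,0,0,0],[-1,0,0,0,0],[-1,0,0,0,0],[-1,0,0,0,0],[-1,0,0,0,0],[-1,0,0,0,0],[-1,0,0,0,0],[-1,0,0,0,0],[-1,0,0,0,0],[-1,0,0,0,0],[-1,0,0,0,0],[-1,0,0,0,0],[-1,0,0,0,0],[-1,0,0,0,0],[-1,0,0,0,0],[-1,0,0,0,0],[-1,0,0,0,0]]]' 80
cat > chk.py <<'E'
from h import *;from station import bot;from tin import rep
go(bot,[.4889,-.2156,.302],16.8)
for i in range(3): rep(bot.capture("scene"))
print(bot.state()["wrist_force"])
E
python3 chk.py
```

```text
time_s: 12.75
tool_pos: [0.4885, -0.2159, 0.3016]
orientation: [0.004, 0.989, 0.145, -0.014]
wrist_force: [0.1, 0.1, -6.1]
finger_gap: 0.166
t 12.75 tcp [ 0.4885 -0.2159  0.3016] ang 16.67 tilt [-0.0263 -0.0127] F [ 0.13  0.11 -6.11] M [-0.03 -0.04 -0.01] gap 0.166
now-axes mm [ 0.4 -0.2 -0.5] yaw rad -0.0023 | after-yaw axes mm [ 0.4 -0.2 -0.4]
tin mean [ 0.3  0.1 82.7] med z 82.6 rise 24.799999999999997
tin mean [ 0.6  0.2 82.9] med z 83.0 rise 25.200000000000003
tin mean [-0.3 -0.8 82.7] med z 82.7 rise 24.900000000000006
[ 0.75561852  0.34298067 -5.7321345 ]
```

```bash

for i in 1 2; do python3 -m inch '[[[-1,0,0,0,0],[-1,0,0,0,0],[-1,0,0,0,0],[-1,0,0,0,0],[-1,0,0,0,0],[-1,0,0,0,0],[-1,0,0,0,0],[-1,0,0,0,0],[-1,0,0,0,0],[-1,0,0,0,0],[-1,0,0,0,0],[-1,0,0,0,0],[-1,0,0,0,0],[-1,0,0,0,0],[-1,0,0,0,0],[-1,0,0,0,0],[-1,0,0,0,0],[-1,0,0,0,0]]]' 80; done
python3 chk.py; python3 - <<'E'
from h import *;from station import bot
c=bot.capture("scene"); np.savez("scene9.npz",**c); crop(c,210,90,330,230,4,"s9.png")
P=cloud(c).reshape(-1,3)
a=np.radians(16.8);x=np.array([np.cos(a),np.sin(a)]);y=np.array([-x[1],x[0]])
for n in ("scene0","scene9"):
    c=load(n+".npz");P=cloud(c).reshape(-1,3);e=P[:,:2]-[.4895,-.213];u=e@x*1000;v=e@y*1000;Z=P[:,2]*1000
    r=0 if n=="scene0" else 25
    k=(abs(u)<80)&(abs(v)<80)&(Z>44+r)&(Z<55+r); print(n,cv2.minAreaRect(np.c_[u,v][k].astype(np.float32)))
E
```

```text
time_s: 14.4
tool_pos: [0.4885, -0.216, 0.3016]
orientation: [0.004, 0.989, 0.145, -0.014]
wrist_force: [-0.2, 0.6, -5.4]
finger_gap: 0.168
time_s: 15.9
tool_pos: [0.4885, -0.2159, 0.3015]
orientation: [0.004, 0.989, 0.145, -0.014]
wrist_force: [-0.7, 0.7, -5.3]
finger_gap: 0.164
t 15.9 tcp [ 0.4885 -0.2159  0.3015] ang 16.67 tilt [-0.0263 -0.0127] F [-0.74  0.74 -5.27] M [ 0.02 -0.11 -0.01] gap 0.164
now-axes mm [ 0.4 -0.2 -0.5] yaw rad -0.0023 | after-yaw axes mm [ 0.5 -0.2 -0.5]
tin mean [ 0.2 -0.3 82.4] med z 82.1 rise 24.299999999999997
tin mean [ 0.4 -0.5 82.7] med z 82.6 rise 24.799999999999997
tin mean [-0.7 -0.7 82.4] med z 82.3 rise 24.5
[-0.18653794  0.0126723  -5.71007358]
scene0 ((3.116973876953125, -4.149501800537109), (103.6038589477539, 108.52527618408203), 0.2612156271934509)
scene9 ((-0.054737091064453125, -5.047992706298828), (106.32456970214844, 112.49754333496094), 0.6735509634017944)
```

View pics/s9.png

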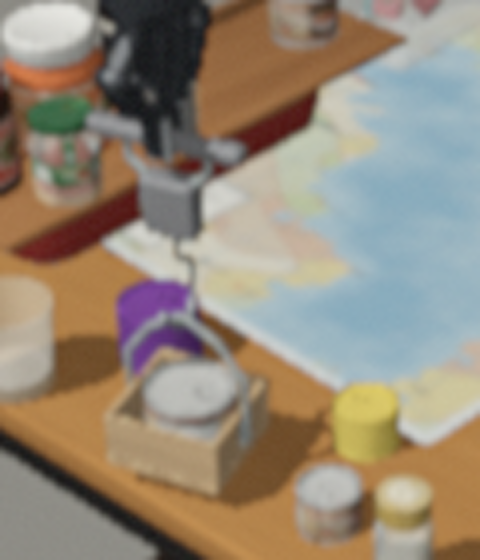

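```bash

python3 -m inch '[[[-1,1,0,2,0],[-1,1,0,2,0],[-1,0,0,3,0],[-1,1,0,3,0],[-1,0,0,2,0],[-1,0,0,2,0],[-1,0,0,0,0],[-1,0,0,0,0],[-1,0,0,0,0]]]' 80
python3 chk.py
```

```text
time_s: 16.85
tool_pos: [0.491, -0.2149, 0.285]
orientation: [0.004, 0.989, 0.145, -0.015]
wrist_force: [-0.4, -0.7, -4.8]
finger_gap: 0.167
t 16.85 tcp [ 0.491  -0.2149  0.285 ] ang 16.68 tilt [-0.0277 -0.012 ] F [-0.45 -0.72 -4.83] M [-0.01 -0.   -0.02] gap 0.167
now-axes mm [ -2.7   0.1 -16.9] yaw rad -0.0021 | after-yaw axes mm [ -2.2   0.  -17. ]
tin mean [ 0.7  0.1 66.3] med z 66.2 rise 8.400000000000006
tin mean [ 0.1 -0.6 66.2] med z 66.3 rise 8.5
tin mean [-0.6 -0.4 66. ] med z 65.9 rise 8.100000000000009
[-0.44351138 -0.49805193 -6.10534317]
```

```bash

python3 - <<'E'
from h import *;from station import bot
c=bot.capture("scene")
a=np.radians(16.8);x=np.array([np.cos(a),np.sin(a)]);y=np.array([-x[1],x[0]])
for r,c in ((0,load("scene0.npz")),(8.3,c)):
    P=cloud(c).reshape(-1,3);e=P[:,:2]-[.4895,-.213];u=e@x*1000;v=e@y*1000;Z=P[:,2]*1000
    k=(abs(u)<80)&(abs(v)<80)&(Z>44+r)&(Z<55+r); print(cv2.minAreaRect(np.c_[u,v][k].astype(np.float32)))
    # silhouette: front/outer wall faces
    k=(Z>15+r)&(Z<40+r)&(abs(v)<30)&(u>30)&(u<70); print("front face u",np.median(u[k]),k.sum())
    k=(Z>15+r)&(Z<40+r)&(abs(u)<30)&(v>30)&(v<70); print("side face v",np.median(v[k]),k.sum())
E
```

```text
((3.116973876953125, -4.149501800537109), (103.6038589477539, 108.52527618408203), 0.2612156271934509)
front face u 50.2713610777289 98
side face v 45.496961640363345 65
((3.4912452697753906, -1.3323516845703125), (104.78623962402344, 109.24539947509766), 0.4269840717315674)
front face u 49.19846147381012 102
side face v 46.58103158800826 56
```

Within about 1 mm of the original spot. Set down.

```bash

python3 -m inch '[[[-1,1,1,2,0],[-1,0,0,2,0],[-1,0,0,2,0],[-1,0,0,2,0],[-1,0,0,2,0],[-1,0,0,2,0],[-1,0,0,3,0],[-1,0,0,4,0],[-1,0,0,4,0],[-1,0,0,0,0]]]' 80
python3 chk.py
```

```text
time_s: 17.88
tool_pos: [0.4939, -0.2182, 0.2633]
orientation: [0.007, 0.989, 0.145, -0.012]
wrist_force: [-0.1, -0.6, -2.4]
finger_gap: 0.163
t 17.88 tcp [ 0.4939 -0.2182  0.2633] ang 16.66 tilt [-0.0209 -0.0179] F [-0.13 -0.62 -2.38] M [-0.06 -0.03 -0.01] gap 0.163
now-axes mm [ -5.   -3.5 -38.6] yaw rad -0.0025 | after-yaw axes mm [ -4.   -3.9 -38.7]
tin mean [-0.4 -0.3 57.4] med z 57.3 rise -0.5
tin mean [ 0.2  0.3 57.8] med z 57.9 rise 0.10000000000000142
tin mean [-0.3 -0.3 57.8] med z 58.0 rise 0.20000000000000284
[-0.59551798 -0.69033018 -2.75065958]
```

```bash

python3 -m inch '[[[-1,-1,0,7,0],[-1,-1,0,8,0],[-1,-1,0,8,0],[-1,0,0,8,0],[-1,0,0,6,0],[-1,0,0,3,0],[-1,0,0,0,0],[-1,0,0,0,0]]]' 80
python3 - <<'E'
from h import *;from station import bot
go(bot,[.4895,-.2160,.2225],16.8)
c=bot.capture("scene"); np.savez("scene10.npz",**c); crop(c,210,110,330,230,5,"s10.png")
P=cloud(c).reshape(-1,3)
a=np.radians(16.8);x=np.array([np.cos(a),np.sin(a)]);y=np.array([-x[1],x[0]])
e=P[:,:2]-[.4895,-.213];u=e@x*1000;v=e@y*1000;Z=P[:,2]*1000
k=(u>-45)&(u<65)&(abs(v)<12)&(Z>68)&(Z<150)
q=np.c_[u,v,Z][k];q=q[np.argsort(q[:,2])];print("all",q.round(0).tolist())
E
```

```text
time_s: 18.7
tool_pos: [0.4898, -0.2192, 0.22]
orientation: [0.007, 0.989, 0.145, -0.011]
wrist_force: [-0.3, -0.1, -1.9]
finger_gap: 0.165
t 18.7 tcp [ 0.4898 -0.2192  0.22  ] ang 16.66 tilt [-0.0206 -0.0165] F [-0.32 -0.12 -1.86] M [-0.06 -0.   -0.05] gap 0.165
now-axes mm [ 0.5 -3.2 -2.5] yaw rad -0.0024 | after-yaw axes mm [ 0.6 -3.2 -2.5]
all [[0.0, -4.0, 78.0], [3.0, -6.0, 80.0], [-15.0, -5.0, 80.0], [-8.0, -5.0, 81.0], [-1.0, -5.0, 81.0], [-10.0, -9.0, 82.0], [-5.0, -7.0, 82.0], [-10.0, -6.0, 83.0], [9.0, -6.0, 84.0], [4.0, -5.0, 85.0], [-14.0, -4.0, 85.0], [-21.0, -12.0, 86.0], [-17.0, -6.0, 86.0], [-10.0, -5.0, 87.0], [-12.0, -6.0, 89.0], [-17.0, -5.0, 90.0], [20.0, -6.0, 92.0], [15.0, -6.0, 92.0], [21.0, -2.0, 93.0], [-15.0, -4.0, 96.0], [23.0, -4.0, 98.0], [26.0, -6.0, 100.0], [22.0, -5.0, 101.0], [26.0, -10.0, 102.0], [25.0, -6.0, 103.0], [-21.0, -7.0, 103.0], [-20.0, -6.0, 108.0], [-15.0, -6.0, 111.0], [-18.0, -8.0, 113.0], [-18.0, -4.0, 114.0], [-3.0, 8.0, 116.0], [-18.0, -8.0, 117.0], [-17.0, -3.0, 119.0], [4.0, 5.0, 119.0], [7.0, 10.0, 119.0], [3.0, -3.0, 121.0], [2.0, 0.0, 121.0], [5.0, 9.0, 122.0], [-1.0, -1.0, 123.0], [3.0, 4.0, 123.0], [-17.0, -3.0, 123.0], [-14.0, -5.0, 125.0], [5.0, -5.0, 125.0], [5.0, -2.0, 126.0], [-18.0, -3.0, 126.0], [0.0, -4.0, 126.0], [6.0, -11.0, 128.0], [6.0, -8.0, 129.0], [-13.0, -4.0, 130.0], [8.0, -3.0, 132.0], [9.0, -6.0, 135.0], [-3.0, -4.0, 140.0], [0.0, -6.0, 141.0], [8.0, 6.0, 150.0], [5.0, 0.0, 150.0]]
```

View pics/s10.png

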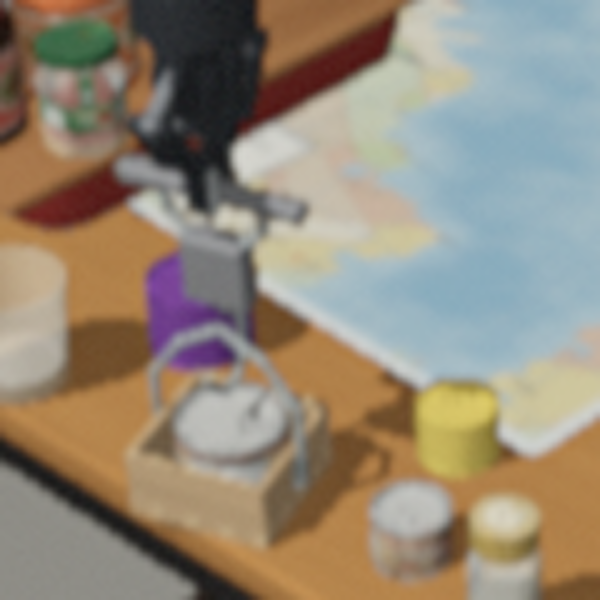

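```bash

python3 -m inch '[[[-1,-8,0,0,0],[-1,-12,0,0,0],[-1,-14,0,0,0],[-1,-14,0,0,0],[-1,-14,0,0,0],[-1,-12,0,0,0],[-1,0,0,0,0],[-1,0,0,0,0]]]' 80
python3 - <<'E'
from h import *;from station import bot
go(bot,[.387,.2137,.2315],14.55)
c=bot.capture("scene"); np.savez("scene11.npz",**c); crop(c,210,110,330,230,5,"s11.png")
a=np.radians(16.8);x=np.array([np.cos(a),np.sin(a)]);y=np.array([-x[1],x[0]])
for r,c in ((0,load("scene0.npz")),(0,c)):
    P=cloud(c).reshape(-1,3);e=P[:,:2]-[.4895,-.213];u=e@x*1000;v=e@y*1000;Z=P[:,2]*1000
    k=(abs(u)<80)&(abs(v)<80)&(Z>44+r)&(Z<55+r); print(cv2.minAreaRect(np.c_[u,v][k].astype(np.float32)))
    k=(Z>15+r)&(Z<40+r)&(abs(v)<30)&(u>30)&(u<70); print("front face u",np.median(u[k]),k.sum())
    k=(Z>15+r)&(Z<40+r)&(abs(u)<30)&(v>30)&(v<70); print("side face v",np.median(v[k]),k.sum())
E
```

```text
time_s: 19.42
tool_pos: [0.4105, -0.2436, 0.2243]
orientation: [0.009, 0.989, 0.144, -0.011]
wrist_force: [-0.2, -0.1, -2.4]
finger_gap: 0.165
t 19.42 tcp [ 0.4105 -0.2436  0.2243] ang 16.58 tilt [-0.0186 -0.02  ] F [-0.21 -0.08 -2.36] M [ 0.11 -0.05  0.04] gap 0.165
now-axes mm [ 107.7 -444.8  -16. ] yaw rad 0.0354 | after-yaw axes mm [  92.1 -448.5   -7.2]
((3.116973876953125, -4.149501800537109), (103.6038589477539, 108.52527618408203), 0.2612156271934509)
front face u 50.2713610777289 98
side face v 45.496961640363345 65
((5.561428070068359, -8.888603210449219), (104.50995635986328, 110.64813995361328), 1.4785329103469849)
front face u 52.60776488742618 108
side face v 42.42860353669962 49
```

View pics/s11.png

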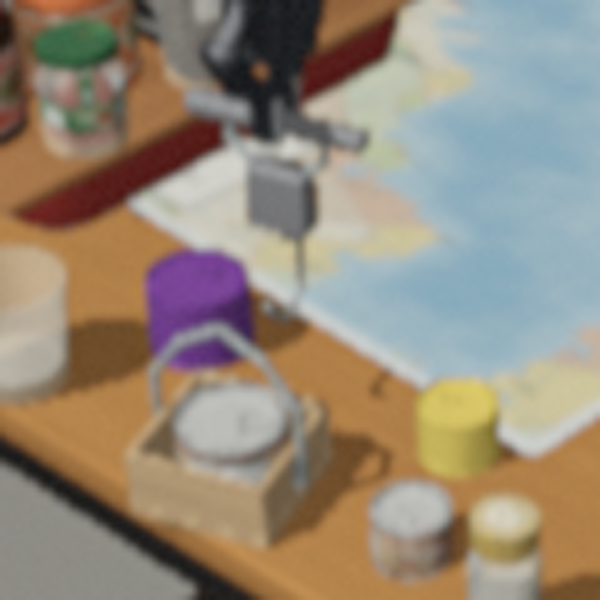

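```bash

python3 -m inch '[[[-1,0,-6,-6,0],[-1,2,-14,-6,0.01],[-1,5,-22,-4,0.01],[-1,6,-28,-2,0.01],[-1,6,-28,-1,0],[-1,6,-28,-1,0],[-1,6,-28,0,0],[-1,6,-28,0,0],[-1,6,-28,0,0],[-1,6,-28,0,0],[-1,6,-28,0,0],[-1,6,-28,0,0],[-1,6,-28,0,0],[-1,6,-28,0,0],[-1,6,-24,0,0],[-1,5,-18,0,0],[-1,2,-10,0,0],[-1,0,0,0,0],[-1,0,0,0,0]]]' 80
python3 - <<'E'
from h import *;from station import bot
go(bot,[.389,.2145,.2315],14.55)
E
```

```text
time_s: 21.05
tool_pos: [0.3916, 0.1965, 0.2495]
orientation: [0.007, 0.991, 0.134, -0.001]
wrist_force: [0.8, -0.0, -2.9]
finger_gap: 0.166
t 21.05 tcp [0.3916 0.1965 0.2495] ang 15.44 tilt [ 0.0003 -0.0141] F [ 0.77 -0.01 -2.87] M [-0.04 -0.07  0.04] gap 0.166
now-axes mm [  2.4 -18.3  17.8] yaw rad 0.0156 | after-yaw axes mm [  2.  -18.1  18. ]
```

```bash

python3 -m inch '[[[-1,1,-9,6,0.015],[-1,1,-9,6,0],[-1,0,0,2,0],[-1,0,0,0,0],[-1,0,0,0,0]]]' 80
python3 - <<'E'
from h import *;from station import bot
go(bot,[.460,.2328,.2315],14.55)
E
```

```text
time_s: 21.47
tool_pos: [0.3892, 0.213, 0.2356]
orientation: [0.008, 0.992, 0.127, -0.0]
wrist_force: [0.9, -0.2, -1.7]
finger_gap: 0.165
t 21.47 tcp [0.3892 0.213  0.2356] ang 14.54 tilt [ 0.0015 -0.0159] F [ 0.9  -0.22 -1.74] M [0.02 0.01 0.05] gap 0.165
now-axes mm [73.5 -1.4  3.9] yaw rad -0.0002 | after-yaw axes mm [73.5 -1.4  4.1]
```

```bash

python3 -m inch '[[[-1,8,0,0,0],[-1,14,0,0,0],[-1,14,-1,0,0],[-1,14,0,0,0],[-1,14,0,0,0],[-1,9,0,0,0],[-1,0,0,0,0],[-1,0,0,0,0]]]' 80
python3 - <<'E'
from h import *;from station import bot
go(bot,[.460,.2328,.2158],14.55)
c=bot.capture("scene"); np.savez("scene12.npz",**c); crop(c,330,150,450,290,5,"s12.png")
P=cloud(c).reshape(-1,3)
a=np.radians(14.55);x=np.array([np.cos(a),np.sin(a)]);y=np.array([-x[1],x[0]])
e=P[:,:2]-[.460,.2328];u=e@x;v=e@y
for lo,hi in [(-.064,-.02),(.02,.064)]:
    k=(abs(u)<.025)&(v>lo)&(v<hi)&(P[:,2]>.219)&(P[:,2]<.265); print(k.sum(),u[k].min(),u[k].max(),u[k&(P[:,2]>.238)].mean(),np.percentile(P[k,2],[3,50,97]))
k=(abs(u)<.015)&(abs(v)<.1)&(P[:,2]>.23)&(P[:,2]<.25);print(v[k].min(),v[k].max())
E
```

```text
time_s: 22.13
tool_pos: [0.4674, 0.2296, 0.2363]
orientation: [0.009, 0.992, 0.124, 0.001]
wrist_force: [-1.2, -0.8, -1.8]
finger_gap: 0.161
t 22.13 tcp [0.4674 0.2296 0.2363] ang 14.28 tilt [ 0.0048 -0.017 ] F [-1.18 -0.8  -1.82] M [-0.01  0.01 -0.01] gap 0.161
now-axes mm [-6.4 -5.2 20.4] yaw rad -0.0047 | after-yaw axes mm [-6.3 -4.9 20.5]
127 -0.0014431634956435242 0.017709687436874153 0.011166837937251426 [0.22048653 0.24919627 0.2551681 ]
127 0.0001239141204272868 0.019048248414964677 0.0113844811835412 [0.22283495 0.25009751 0.25465041]
-0.0705007802519751 0.059728493714302576
```

View pics/s12.png

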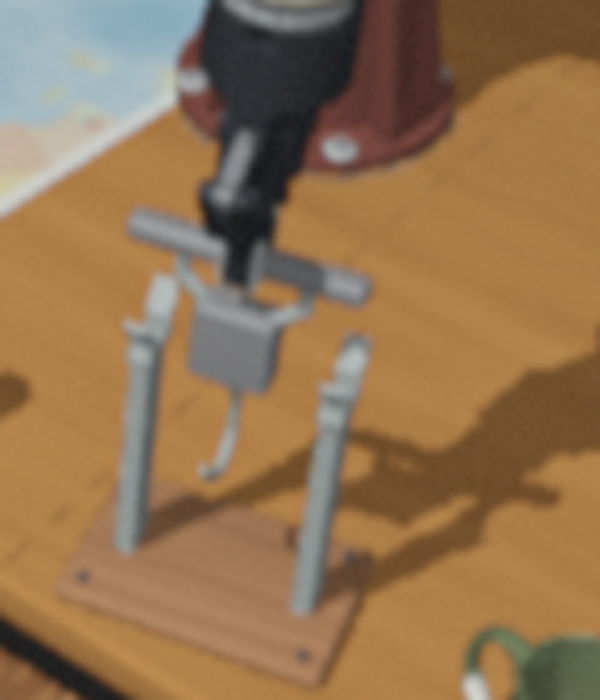

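```bash

python3 -m inch '[[[-1,-6,-5,4,-0.005],[-1,0,0,4,0],[-1,0,0,2,0],[-1,0,0,0,0],[-1,0,0,0,0]]]' 80
python3 - <<'E'
from h import *;from station import bot
go(bot,[.460,.2328,.1628],14.55)
E
```

```text
time_s: 22.6
tool_pos: [0.4566, 0.2325, 0.2246]
orientation: [0.009, 0.992, 0.127, 0.0]
wrist_force: [0.4, 0.1, -2.1]
finger_gap: 0.166
t 22.6 tcp [0.4566 0.2325 0.2246] ang 14.64 tilt [ 0.0028 -0.0176] F [ 0.36  0.06 -2.09] M [ 0.02  0.06 -0.03] gap 0.166
now-axes mm [ 3.4 -0.5 61.8] yaw rad 0.0016 | after-yaw axes mm [ 3.3  0.6 61.8]
```

Descend half way, then recheck before entering the saddles.

```bash

python3 -m inch '[[[-1,3,0,8,0],[-1,0,0,8,0],[-1,0,0,4,0],[-1,0,0,0,0],[-1,0,0,0,0]]]' 80
python3 - <<'E'
from h import *;from station import bot
go(bot,[.460,.2328,.1628],14.55)
E
```

```text
time_s: 23.02
tool_pos: [0.4592, 0.2329, 0.202]
orientation: [0.009, 0.992, 0.128, -0.0]
wrist_force: [-0.5, -0.5, -1.7]
finger_gap: 0.168
t 23.02 tcp [0.4592 0.2329 0.202 ] ang 14.66 tilt [ 0.0022 -0.018 ] F [-0.49 -0.53 -1.71] M [ 0.01 -0.01  0.07] gap 0.168
now-axes mm [ 0.9 -0.4 39.2] yaw rad 0.002 | after-yaw axes mm [ 0.8  0.3 39.2]
```

```bash

python3 -m inch '[[[-1,1,0,6,0],[-1,0,0,6,0],[-1,0,0,6,0],[-1,0,0,5,0],[-1,0,0,4,0],[-1,0,0,0,0],[-1,0,0,0,0]]]' 80
python3 - <<'E'
from h import *;from station import bot
go(bot,[.460,.2328,.1628],14.55)
E
```

```text
time_s: 23.6
tool_pos: [0.4606, 0.2326, 0.1721]
orientation: [0.009, 0.992, 0.128, -0.0]
wrist_force: [0.1, 0.3, -1.5]
finger_gap: 0.165
t 23.6 tcp [0.4606 0.2326 0.1721] ang 14.65 tilt [ 0.0019 -0.018 ] F [ 0.08  0.34 -1.54] M [-0.07  0.04 -0.03] gap 0.165
now-axes mm [-0.5 -0.5  9.3] yaw rad 0.0018 | after-yaw axes mm [-0.5 -0.3  9.3]
```

```bash

python3 -m inch '[[[-1,-1,0,3,0],[-1,0,0,3,0],[-1,0,0,2,0],[-1,0,0,0,0],[-1,0,0,0,0]]]' 80
python3 - <<'E'
from h import *;from station import bot
go(bot,[.460,.2328,.1628],14.55)
c=bot.capture("scene"); np.savez("scene13.npz",**c); crop(c,330,150,450,290,5,"s13.png")
E
```

```text
time_s: 24.02
tool_pos: [0.4598, 0.2322, 0.1635]
orientation: [0.009, 0.992, 0.128, 0.0]
wrist_force: [-0.1, -0.2, -2.5]
finger_gap: 0.166
t 24.02 tcp [0.4598 0.2322 0.1635] ang 14.65 tilt [ 0.003  -0.0177] F [-0.09 -0.23 -2.51] M [-0.08 -0.04 -0.04] gap 0.166
now-axes mm [ 0.3 -0.5  0.7] yaw rad 0.0018 | after-yaw axes mm [ 0.3 -0.5  0.7]
```

View pics/s13.png

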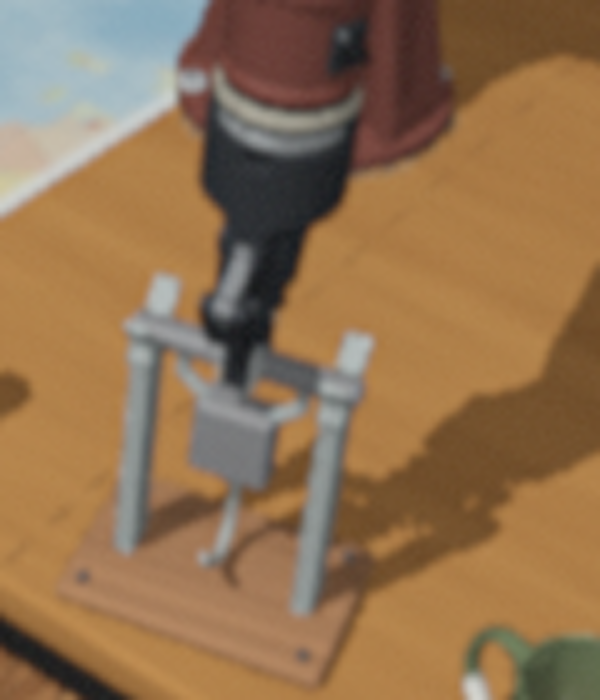

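```bash

python3 -m inch '[[[-1,0,0,2,0],[-1,0,0,0,0],[-1,0,0,0,0],[-1,0,0,0,0]]]' 80
python3 - <<'E'
from h import *;from station import bot
go(bot,[.460,.2328,.1628],14.55)
E
```

```text
time_s: 24.4
tool_pos: [0.4606, 0.2325, 0.1638]
orientation: [0.009, 0.992, 0.128, 0.001]
wrist_force: [-0.9, -0.3, -2.5]
finger_gap: 0.167
t 24.4 tcp [0.4606 0.2325 0.1638] ang 14.65 tilt [ 0.0044 -0.0172] F [-0.88 -0.34 -2.51] M [0.01 0.05 0.01] gap 0.167
now-axes mm [-0.5 -0.4  1. ] yaw rad 0.0018 | after-yaw axes mm [-0.5 -0.4  1. ]
```

```bash

python3 -m inch '[[[-0.55,0,0,0,0],[-0.5,0,0,0,0],[-0.3,0,0,0,0],[0,0,0,0,0],[0.5,0,0,0,0],[1,0,0,0,0],[1,0,0,0,0],[1,0,0,0,0],[1,0,0,0,0],[1,0,0,0,0]]]' 40
python3 - <<'E'
from h import *;from station import bot
go(bot,[.460,.2328,.25],14.55)
c=bot.capture("scene"); np.savez("scene14.npz",**c); crop(c,330,150,450,290,5,"s14.png")
E
```

```text
time_s: 25.23
tool_pos: [0.4627, 0.2332, 0.1655]
orientation: [0.008, 0.992, 0.128, 0.004]
wrist_force: [-1.3, -0.9, 0.8]
finger_gap: 0.997
t 25.23 tcp [0.4627 0.2332 0.1655] ang 14.66 tilt [ 0.0094 -0.0156] F [-1.29 -0.94  0.82] M [ 0.01  0.01 -0.  ] gap 0.997
now-axes mm [ -2.2   1.2 -84.5] yaw rad 0.002 | after-yaw axes mm [ -2.7  -0.3 -84.5]
```

View pics/s14.png

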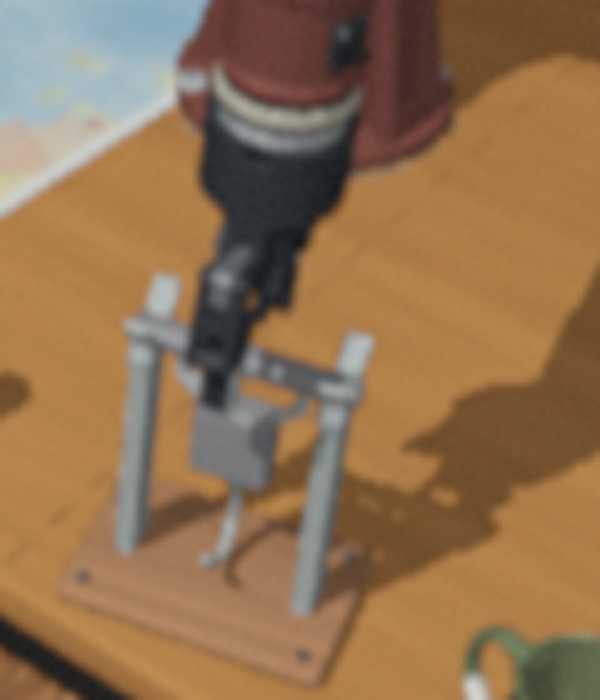

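The bar lies in both saddles and the fingers are open. Withdraw straight up.

```bash

python3 -m inch '[[[1,0,0,-6,0],[1,0,0,-14,0],[1,0,0,-20,0],[1,0,0,-25,0],[1,0,0,-25,0],[1,0,0,-25,0],[1,0,0,-10,0],[1,-10,0,-5,0],[1,-25,0,0,0],[1,-30,0,0,0],[1,-30,0,0,0],[1,-10,0,0,0],[1,0,0,0,0],[1,0,0,0,0]]]'
python3 - <<'E'
from h import *;from station import bot;from tin import rep
go(bot,[.460,.2328,.25],14.55)
c=bot.capture("scene"); np.savez("scene15.npz",**c); cv2.imwrite("pics/s15.png",c["img"][:,:,::-1]);crop(c,330,150,450,290,5,"s15a.png")
rep(c)
for n in ("scene0","scene15"):
    c=load(n+".npz");P=cloud(c).reshape(-1,3)
    a=np.radians(14.5);x=np.array([np.cos(a),np.sin(a)]);y=np.array([-x[1],x[0]])
    e=P[:,:2]-[.460,.231];u=e@x;v=e@y
    k=(abs(u)<.03)&(abs(v)<.045)&(P[:,2]>.165)&(P[:,2]<.2)
    print(n,k.sum(),u[k].mean(),np.percentile(P[k,2],[5,50,95]).round(4))
    k=(abs(u)<.02)&(P[:,2]>.168)&(P[:,2]<.185)&(abs(v)<.1);print(v[k].min(),v[k].max())
E
```

```text
time_s: 26.45
tool_pos: [0.3555, 0.2073, 0.302]
orientation: [0.008, 0.992, 0.127, 0.003]
wrist_force: [0.6, -0.4, -0.6]
finger_gap: 1.002
t 26.45 tcp [0.3555 0.2073 0.302 ] ang 14.63 tilt [ 0.0086 -0.0157] F [ 0.56 -0.37 -0.61] M [ 0.02  0.04 -0.05] gap 1.002
now-axes mm [107.3   0.8  52.4] yaw rad 0.0013 | after-yaw axes mm [107.6   1.6  52. ]
tin mean [ 0.5  0.2 57.6] med z 57.5 rise -0.29999999999999716
scene0 218 0.003178940378526925 [0.1694 0.1782 0.1817]
-0.06258479221559483 0.06524882518369654
scene15 222 0.005479668876013557 [0.1688 0.1781 0.1816]
-0.06362888112294095 0.06502740623866589
```

View pics/s15.png

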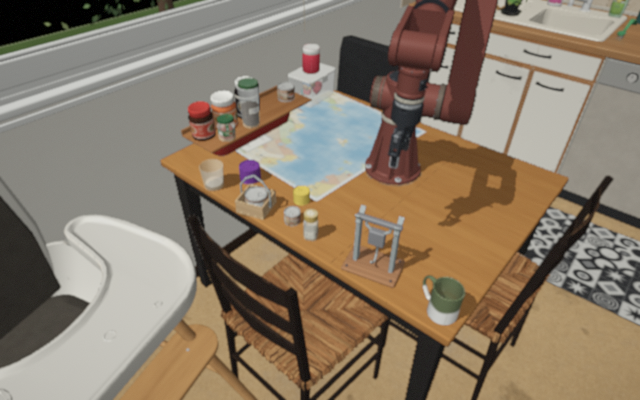

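View pics/s15a.png

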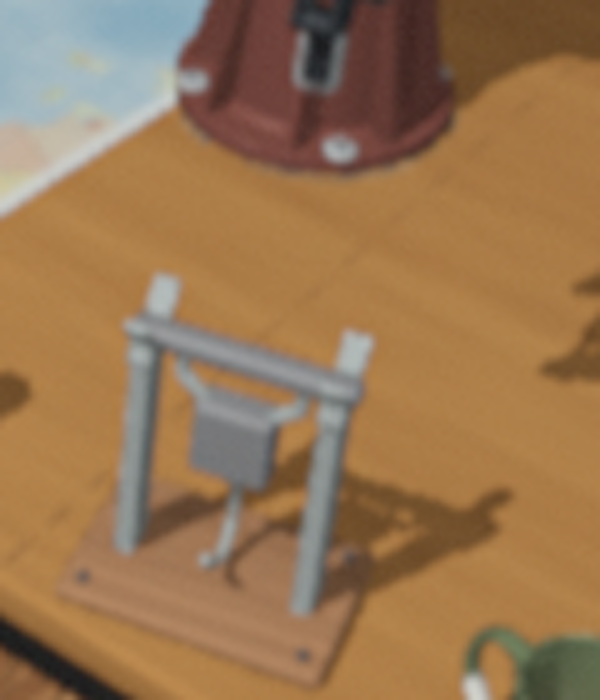

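```bash
python3 -c "
from station import bot
print(bot.job_done())"
```

```text
the job is handed in; nothing more can be done
None
```

I took the scale off its stand, hooked it under the bail and lifted the caddy and tin by the scale alone. I then set the caddy down, unhooked the scale and hung it back in its stand. The job was handed in at about 26.5 s of the 69 s allowed.

- **Lift:** The tin's top measured about 25 mm above its starting height. It stayed between 24 and 25 mm for over 4 s with the arm still. Just before that the caddy rose to about 37 mm for a moment, and I lowered it to 25 mm before the hold.
- **Caddy:** It is upright with the tin in it, about 3 to 4 mm from where it stood and turned about 1 degree, as measured after unhooking.
- **Scale:** The bar lies in both saddles at its original height, and its ends are within about 1 mm of where they were. Its position across the saddles reads about 2 mm off the first picture, which is within the saddle's play.
- **Grip height:** I held the bar about 7 mm nearer the fingertips than I planned. It did not slip, and the bar stayed level.
- **Mug, jar and glass:** I steered clear of them and they look unmoved in the last picture, though I did not measure them again.

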